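# Load the test bars and draw the clamping frame tight

## Robot

A 7-joint arm with a two-finger parallel gripper is mounted at the origin on the work surface. World frame = base frame: x ahead of the robot, y to its left, z up, the work surface at z = 0. Lengths are in mm, angles in rad, forces in N, time in s.
With the tool pointing down it reaches from about 400 to 875 mm from the base axis. Payload 4.4 kg.
Tool frame: the origin (TCP) lies midway between the tips of the shut fingers; the grasp point (between the pads) lies 19 mm behind it; z points along the fingers, y is the line along which they close (so a half turn about z gives the same grasp; the last joint's range is limited). The gripper opens to 85 mm and grips with 20 to 120 N. Pads are 22 mm wide; open, the fingers measure 114 mm over their backs; the gripper's body (76 mm by 85 mm) begins 54 mm behind the grasp point. The pads swing forward as they close: fully open they stand 13 mm farther back than shut.
Start: joints at [1.276, 0.628, 0.038, 1.517, -0.027, 0.996, -0.02], TCP at [147.454, -633.068, 197.813] pointing down, gripper open.
Joint ranges: [-3.06, 3.06], [-0.37, 2.12], [-1.25, 1.32], [0.18, 2.47], [-1.1, 4.24], [0.23, 1.98], [-2.94, 2.94]. Speed limits (rad/s): [2.57, 2.57, 3.14, 3.14, 3.14, 3.14, 3.14].

## Interface

Orientations are given as a rotation vector (axis times angle).
In Python, from bench import env gives the robot as it stands.
- The arm moves only by the tool drive_tool, never from a script. Its argument "rows" is a list of rows, each a list of 5 numbers: the shift along the tool's x, y, z in cm, then the turn about the tool's z in rad, then the closure in counts, from 0 (fully open) to 255 (shut). In form: [[tx, ty, tz, roll, gripper], ...]. A call has 1 to 10 rows; each row is the pose to reach, as a shift and turn from the pose commanded when the call began, along the tool's axes at that moment; what a row does not reach only later rows make up. A row lasts 1/10 s, in which the tool goes at most 50 mm and 8.59 degrees, less where a joint would pass 70% of its speed; a pose out of reach is approached as far as the arm can. A call with a gripper value outside its range is refused whole. The fingers move at their own pace and stop on an object; "newtons" is the grip in N (left out, the last holds). Time passes only in rows, so rows that repeat a pose let the fingers close. It gives the time, the measured TCP pose, the force, the opening and the grip force at its end, in the units of the state.
- env.state(): the state, without advancing time (a new reading comes with each control period).
- env.get_image(name): name is "side" or "top" or "wrist"; returns (picture, depth): 480x640x3 uint8, blue, green, red; 480x640 float32, mm along the optical axis (not along the pixel's ray), 0 where there is no reading.
- env.get_calibration(name): a dict with "intrinsics" (3x3 intrinsics, pixels), "R" (3x3) and "t" (3): a world point X has camera coordinates R X + t. Camera axes: x right, y down, z forward; pixel columns grow to the right and rows downward; lengths in mm; the calibration is good to about 2 mm. A picture is of the moment at which its call begins: read the wrist's pose just before it. get_calibration takes no time and is no camera call; for the wrist camera it gives the pose at the moment of the call.
- env.hand_in(): hands the job in; it is judged then, once.
Trained networks look in the newest picture that a camera, given by its name, has taken for a name from the list of things; names that differ only in an ending like _2 or _b are one class to them, and where a whole thing is asked for, a point or a joint stands for the part that bears it (a point fixed in the world has none). Each returns a list of dicts, best first, with "p" (0 to 1); they miss things now and then, are a little off and sometimes report something else, mostly with a low value. They report only what shows in the picture. A call takes as long as a camera call.
- env.recognise(query, camera): "box" ([left, top, right, bottom] in pixels, round what is visible of it).
- env.outline_of(query, camera): "region" (480x640 bool, what is visible of it) and "box" ([left, top, right, bottom] in pixels, round what is visible of it).
- env.tip_of(query, camera): "centre" ([row, column] in pixels: a listed point, or the origin of a listed thing).
The state is a dict: "t": time; "joint_pos": joint angles; "qd": joint speeds; "tau": joint torques, N m; "tool_pos": TCP position; "ee_rot": TCP orientation; "wrist_force": force on the tool from outside, world axes, zero at the start; "torque": the same for the moment, N m; "finger_gap": finger opening in mm; "grip_force": force on a finger pad.
Only numpy, scipy, OpenCV 4.12 (cv2) and the standard library are available. Lean on these libraries where they do the work, as an engineer would, in place of code of your own. Each camera call takes 0.05 s, during which the arm holds its last target. There are 200 camera calls.

## Task

Pull the specimen drawer out to its stop and lay every test bar it holds on the bed of the clamping frame, flat, side by side and straight from jaw to jaw. Then turn the spoked turnbuckle until both jaws have been drawn in over the bar ends as far as they go, and leave the empty drawer pushed fully shut. Leave the other things on the bench where they are.

Things in the scene. Friction and masses are not known exactly. Their poses are not given: they have to be found in the camera images.
- drawer (a joint): How far the drawer is out, m: 0 shut, 0.16 at its stop. It slides out along the cabinet's -x (towards the robot), friction about 1.5 N, and stays where it is left.
- drawer_handle (a point): Middle of the drawer's handle, a round steel bar 120 mm long along the cabinet's y, about 10 mm thick, standing 35 mm off the drawer's white front, 60 mm above the bench. Its axes are the cabinet's: x points into the cabinet. It moves with the drawer. The front panel is 296 mm wide, its top 76 mm above the bench.
- cabinet: Blue cabinet, 300 mm wide, 90 mm high, fixed to the bench, on the robot's left or right with the frame on the other side. Origin on the bench; its front edge is 80 mm from there along its own x, its rear 273 mm. x points into it.
- drawer_floor (a point): Centre of the drawer's floor, 18 mm above the bench, moving with the drawer. Inside it is 158 mm (x) by 260 mm (y), the side walls' rim 46 mm above the bench. On the floor five ribs 6 mm high and 20 mm wide run along x at y = 0, +-60, +-120 mm, with four shallow pockets 40 mm wide between them, one bar to a pocket.
- bar0_c (a point): Centre (half-way up) of a loose test bar, a dog-bone shaped aluminium specimen 100 mm long (its x), 16 mm high (z), 67 g: two end blocks 22 mm long and 20 mm wide (y), and between them a waist 12 mm wide. All bars are alike and either end is the same. Two to four of the four bars are there, lying flat in the drawer with their length roughly along the drawer's travel.
- bar1_c (a point): Centre (half-way up) of a loose test bar, a dog-bone shaped aluminium specimen 100 mm long (its x), 16 mm high (z), 67 g: two end blocks 22 mm long and 20 mm wide (y), and between them a waist 12 mm wide. All bars are alike and either end is the same. Two to four of the four bars are there, lying flat in the drawer with their length roughly along the drawer's travel.
- bar2_c (a point): Centre (half-way up) of a loose test bar, a dog-bone shaped aluminium specimen 100 mm long (its x), 16 mm high (z), 67 g: two end blocks 22 mm long and 20 mm wide (y), and between them a waist 12 mm wide. All bars are alike and either end is the same. Two to four of the four bars are there, lying flat in the drawer with their length roughly along the drawer's travel.
- bar3_c (a point): Centre (half-way up) of a loose test bar, a dog-bone shaped aluminium specimen 100 mm long (its x), 16 mm high (z), 67 g: two end blocks 22 mm long and 20 mm wide (y), and between them a waist 12 mm wide. All bars are alike and either end is the same. Two to four of the four bars are there, lying flat in the drawer with their length roughly along the drawer's travel.
- bed (a point): Centre of the clamping frame's flat bed, on its surface, 15 mm above the bench; fixed. x runs from jaw to jaw (away from the robot), y along the jaws, z up. The bed is free for 98 mm either way in y, then a low rail 8 mm high. Bars lie with their length along x and middle at x = 0, anywhere along y without overlapping (room for four at y = -63, -21, 21, 63 mm).
- sleeve (a point): Middle of the turnbuckle's sleeve, on its axis, 62 mm above the bench, 160 mm to the -y side of the bed's centre; axes as the bed's. The sleeve lies along x, 24 mm thick, 90 mm long, with a 29 mm collar. Four steel spokes 9 mm thick stand out crosswise, in the plane x = 0, to 52 mm from the axis. This point does not turn. A spoke leaning over 40 degrees towards the push jams by friction if pushed level.
- turn (a joint): Turn of the sleeve, rad: 0 slack, 12.0 at its stop. Each jaw moves in 1.5 mm per rad. It grows as the top spoke goes towards the bed's -y (away from the bed). At 0 one spoke points straight up; later that spoke leans from vertical towards -y by the turn angle, the others at 90 degree steps. It needs about 0.1 N m and stays where it is left.
- jaw_far_lip (a point): Middle of the inner edge of the far jaw's lip (+x of the bed). The jaw slides along the bed's x. At turn = 0 the two lips are 116 mm apart and the jaws' end walls 140 mm; fully in, 80 mm and 104 mm, so the lips then cover the bar ends. The lips' undersides are 20 mm above the bed, their tops 26 mm.
- jaw_near_lip (a point): The same of the near jaw (-x of the bed).
- screwdriver: Screwdriver lying on the bench; a bystander, leave it. Origin on its underside
- mug: White mug, 76 mm wide and 90 mm high; a bystander, leave it. Origin on its underside
- oil: Grey oil bottle, 120 mm high; a bystander, leave it. Origin on its underside
- paste: White jar with a black lid, 60 mm wide; a bystander, leave it. Origin on its underside
- collar: Steel ring 48 mm wide, 18 mm high, lying flat between cabinet and frame; a bystander, leave it. Origin on its underside
- gauge_block: Steel block 60 x 30 x 9 mm lying between cabinet and frame; a bystander, leave it. Origin on its underside
- wrench: Steel wrench lying on the bench; a bystander, leave it. Origin on its underside
- caliper: Black and steel caliper, 190 mm long, lying on the bench; a bystander, leave it. Origin on its underside

How it is judged (in metres and radians):
On the way, in this order (a step that is already met when the one before it is completed fails the run):
1. the drawer is out to its stop (value of joint drawer above 0.154 m), for 0.2 s.
2. every bar lies flat on the bed, straight between the open jaws, let go (x of bar0_c in the frame of bed between -0.022 and 0.022 m and y of bar0_c in the frame of bed between -0.098 and 0.098 m and z of bar0_c in the frame of bed between 0.003 and 0.0125 m and angle between the x axis of each of bar0_c, bar1_c, bar2_c, bar3_c and the x axis of bed, either way round below 0.2 rad and x of bar1_c in the frame of bed between -0.022 and 0.022 m and y of bar1_c in the frame of bed between -0.098 and 0.098 m and z of bar1_c in the frame of bed between 0.003 and 0.0125 m and x of bar2_c in the frame of bed between -0.022 and 0.022 m and y of bar2_c in the frame of bed between -0.098 and 0.098 m and z of bar2_c in the frame of bed between 0.003 and 0.0125 m and x of bar3_c in the frame of bed between -0.022 and 0.022 m and y of bar3_c in the frame of bed between -0.098 and 0.098 m and z of bar3_c in the frame of bed between 0.003 and 0.0125 m and value of joint turn below 4 rad and contact force between the fingers and bar0 below 0.1 N and contact force between the fingers and bar1 below 0.1 N and contact force between the fingers and bar2 below 0.1 N and contact force between the fingers and bar3 below 0.1 N), for 0.2 s.
3. the turnbuckle is turned to its stop, both jaws in (value of joint turn above 11.4 rad), for 0.2 s.
At the end, for the whole second after the job is handed in: The turnbuckle is within 0.6 rad of its stop (turn above 11.4), the drawer is shut to within 8 mm, and every bar lies flat on the bed, its middle within 6 mm of the bed's middle in x, at most 98 mm off in y, straight within 0.2 rad, its ends under both lips (value of joint turn above 11.4 rad and value of joint drawer below 0.008 m and x of bar0_c in the frame of bed between -0.006 and 0.006 m and y of bar0_c in the frame of bed between -0.098 and 0.098 m and z of bar0_c in the frame of bed between 0.003 and 0.0125 m and angle between the x axis of each of bar0_c, bar1_c, bar2_c, bar3_c and the x axis of bed, either way round below 0.2 rad and x of bar1_c in the frame of bed between -0.006 and 0.006 m and y of bar1_c in the frame of bed between -0.098 and 0.098 m and z of bar1_c in the frame of bed between 0.003 and 0.0125 m and x of bar2_c in the frame of bed between -0.006 and 0.006 m and y of bar2_c in the frame of bed between -0.098 and 0.098 m and z of bar2_c in the frame of bed between 0.003 and 0.0125 m and x of bar3_c in the frame of bed between -0.006 and 0.006 m and y of bar3_c in the frame of bed between -0.098 and 0.098 m and z of bar3_c in the frame of bed between 0.003 and 0.0125 m); the robot touches nothing.
It fails at once if another thing on the bench is shoved more than 3 cm (distance of any of screwdriver, mug, oil, paste, collar, gauge_block, wrench, caliper from where it was at the start of the episode above 0.03 m).
Of bar0, bar1, bar2, bar3 only 2 to 4 are there at a start; the rules pass over those that are not, and their reading is None.
At some moment in a run one of bar0, bar1, bar2, bar3 may be knocked a few centimetres aside while the robot is not near it.
Once in a run the grip may slacken for a moment while it holds something.
It also fails if it takes over 210 s, if anything falls off the work surface, if the arm or the gripper's body presses on something with over 40 N, if the wrist force passes 120 N, or if a joint passes its speed limit or range.

## Working session

There is one attempt and no reset: what is moved stays moved. The work goes in short steps, Python scripts to look and compute and a tool call to move; the robot and the scene stay as the last step left them, time stands still between calls to the robot, and variables do not carry over. Pictures are saved under pics/ and viewed, at most 14 in all, crops included, and the job is handed in when it is done.

Besides the shell and the picture viewer there is one more tool, called after ">>>" as name(argument=value, ...), one argument or row to a line, values as JSON. drive_tool: Moves the arm, as the interface text tells. Its arguments: {"type":"object","properties":{"rows":{"type":"array"},"newtons":{"type":"number"}},"required":["rows"]}

```bash
ls; mkdir -p pics
python3 - <<'E'
from bench import env
import cv2
s=env.state(); print(s)
for n in("top","side"):
    im,d=env.get_image(n); cv2.imwrite(f"pics/{n}0.png",im)
    c=env.get_calibration(n); print(n,c)
E
```

```text
pics
{'t': 0.0, 'joint_pos': array([ 1.27620199,  0.629374  ,  0.03842612,  1.518386  , -0.0270096 ,
        0.99629415, -0.01998274]), 'qd': array([ 0.00071719,  0.0016892 , -0.00216296,  0.00135639,  0.00127786,
        0.00188662, -0.00029006]), 'tau': array([ 2.48727042e-05, -5.63395214e+01,  1.22663241e+00, -1.93443096e+01,
        1.10309984e-02,  1.06751028e-02,  2.70329150e-05]), 'tool_pos': array([ 147.30194613, -632.36829265,  196.86504538]), 'ee_rot': array([-3.11913656e+00, -3.58423724e-01,  3.64221901e-04]), 'wrist_force': array([ 0.18431092,  0.38732551, -0.4518105 ]), 'torque': array([ 0.00143329, -0.0163132 , -0.03885012]), 'grip_force': 0.0, 'finger_gap': 85.25878130578913}
top {'intrinsics': array([[458.27910842,   0.        , 319.15309515],
       [  0.        , 458.27910842, 242.63863615],
       [  0.        ,   0.        ,   1.        ]]), 'R': array([[ 0.0222942 , -0.99974382, -0.00390621],
       [-0.99320746, -0.02170179, -0.11431524],
       [ 0.11420118,  0.00642824, -0.99343685]]), 't': array([ -19.29508037,  587.25529705, 1233.66681935])}
side {'intrinsics': array([[483.31899894,   0.        , 311.15272082],
       [  0.        , 483.31899894, 245.48679916],
       [  0.        ,   0.        ,   1.        ]]), 'R': array([[-0.7776801 , -0.62841879,  0.01742095],
       [-0.45700789,  0.5460927 , -0.70208728],
       [ 0.43169138, -0.55396082, -0.71187777]]), 't': array([436.95594161, 326.11285398, 926.35114653])}
```

View pics/top0.png

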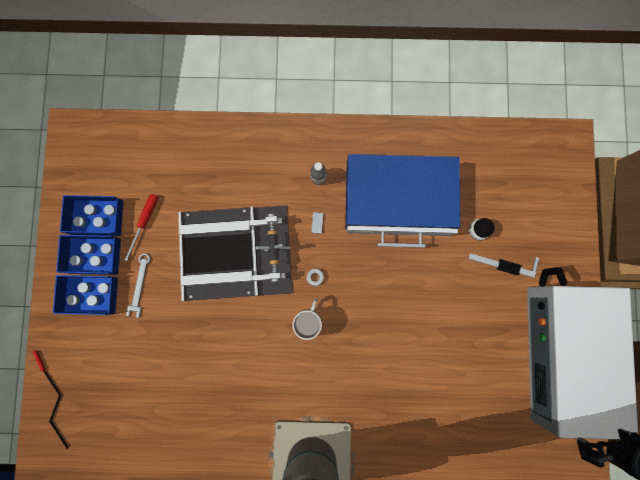

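View pics/side0.png

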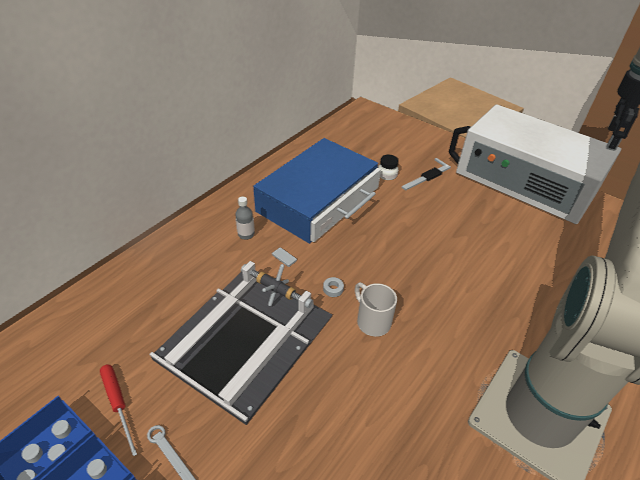

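```bash
cat > h.py <<'E'
from bench import env
import numpy as np, cv2
from scipy.spatial.transform import Rotation as Ro
def px(c,r,col,z):
    "pixel -> world at height z"
    K,R,t=c["intrinsics"],c["R"],c["t"]
    o=-R.T@t; d=R.T@np.linalg.solve(K,[col,r,1.]); return o+d*(z-o[2])/d[2]
def tips(q,cam,z,n=1):
    c=env.get_calibration(cam)
    return [(round(x["p"],2),np.round(x["centre"],0),np.round(px(c,x["centre"][0],x["centre"][1],z),1)) for x in env.tip_of(q,cam)[:n]]
def go(p,yaw=None):
    "tool shift in cm to reach world point p (TCP), with tool x heading and roll"
    s=env.state(); R=Ro.from_rotvec(s["ee_rot"]).as_matrix()
    sh=R.T@(np.array(p)-s["tool_pos"])/10
    h=np.arctan2(R[1,1],R[0,1])
    print("tcp",s["tool_pos"].round(1),"yaw of y",round(h,3),"shift cm",sh.round(2))
    if yaw is not None:
        a=(h-yaw+np.pi/2)%np.pi-np.pi/2; print("roll",round(a,3), "j7",s["joint_pos"][6].round(2))
E
python3 - <<'E'
from h import *
env.get_image("top")
for q,z in(("drawer_handle",60),("bed",15),("sleeve",62),("jaw_far_lip",41),("jaw_near_lip",41),("cabinet",0),("mug",0),("oil",0),("paste",0),("collar",0),("gauge_block",0),("wrench",0),("caliper",0),("screwdriver",0)):
    print(q,tips(q,"top",z))
env.get_image("side")
for q,z in(("drawer_handle",60),("bed",15),("sleeve",62),("jaw_far_lip",41),("jaw_near_lip",41)):
    print(q,tips(q,"side",z))
E
```

```text
drawer_handle [(0.75, array([244., 401.]), array([ 586.2, -227.9,   60. ]))]
bed []
sleeve []
jaw_far_lip [(0.7, array([233., 218.]), array([606.8, 273.1,  41. ]))]
jaw_near_lip [(0.93, array([275., 220.]), array([492.5, 260.9,  41. ]))]
cabinet [(0.84, array([258., 398.]), array([ 552.3, -228.8,    0. ]))]
mug [(0.89, array([323., 307.]), array([365. ,  21.8,   0. ]))]
oil [(0.78, array([176., 317.]), array([786.4,   4.5,   0. ]))]
paste [(0.72, array([233., 477.]), array([ 629.4, -454.9,    0. ]))]
collar [(0.67, array([277., 314.]), array([494.3,   4.8,   0. ]))]
gauge_block [(0.62, array([224., 317.]), array([6.442e+02, 6.000e-01, 0.000e+00]))]
wrench [(0.75, array([287., 139.]), array([455.4, 496.8,   0. ]))]
caliper [(0.71, array([267., 501.]), array([ 534.6, -519.9,    0. ]))]
screwdriver [(0.61, array([224., 139.]), array([633.8, 509.1,   0. ]))]
drawer_handle [(0.72, array([208., 362.]), array([ 570.6, -219.9,   60. ]))]
bed [(0.79, array([349., 231.]), array([552.2, 277.7,  15. ]))]
sleeve [(0.87, array([282., 275.]), array([575.4, 113.4,  62. ]))]
jaw_far_lip []
jaw_near_lip [(0.84, array([355., 251.]), array([496.9, 271. ,  41. ]))]
```

The top view shows the frame on the left, with its bed at about px (218,255) and spokes at (272,248). The cabinet is on the right with its handle at (401,244), and the white instrument box stands at (580,360) beside the gripper. In the side view the drawer is shut and one spoke points up.

```bash
cat >> h.py <<'E'
def cloud(cam):
    c=env.get_calibration(cam); im,d=env.get_image(cam); K,R,t=c["intrinsics"],c["R"],c["t"]
    v,u=np.mgrid[:480,:640]; P=np.stack([(u-K[0,2])/K[0,0]*d,(v-K[1,2])/K[1,1]*d,d],-1)
    W=(P-t)@R; W[d==0]=np.nan; return im,W
E
python3 - <<'E'
from h import *
im,W=cloud("top")
b=W[285:400,525:640]; m=b[...,2]>60
print("box",np.nanmin(b[m],0),np.nanmax(b[m],0))
def fit(name,P):
    a=np.polyfit(P[:,1],P[:,0],1); print(name,len(P),P.mean(0).round(1),"slope dx/dy",a[0].round(4))
h=W[238:252,375:430].reshape(-1,3); h=h[(abs(h[:,2]-62)<8)]; fit("handle",h); print(h.min(0),h.max(0))
# cabinet top
g=W[150:240,340:465].reshape(-1,3); g=g[abs(g[:,2]-90)<6].astype(np.float32); print("cab",cv2.minAreaRect(g[:,:2]))
g=W[200:310,175:295].reshape(-1,3); 
for lo,hi in((10,20),(30,50),(55,130)):
    k=g[(g[:,2]>lo)&(g[:,2]<hi)].astype(np.float32); print(lo,cv2.minAreaRect(k[:,:2]),k.mean(0))
E
```

```text
box [ 189.88202612 -775.31672709   60.00744636] [ 482.11727736 -570.27159299  167.97840609]
handle 219 [ 585.2 -229.5   64.5] slope dx/dy -0.0111
[ 577.99734095 -292.22235166   56.58542514] [ 603.50141981 -165.32625141   69.99871906]Traceback (most recent call last):
  File "<stdin>", line 9, in <module>
cv2.error: OpenCV(4.12.0) /io/opencv/modules/imgproc/src/convhull.cpp:143: error: (-215:Assertion failed) total >= 0 && (depth == CV_32F || depth == CV_32S) in function 'convexHull'
```

Run:
```python
from h import *
im,W=cloud("top")
g=W[150:240,340:465].reshape(-1,3); g=g[abs(g[:,2]-90)<6]; print("cab",cv2.minAreaRect(np.ascontiguousarray(g[:,:2],np.float32)))
g=W[200:310,175:295].reshape(-1,3); 
for lo,hi in((10,20),(30,50),(55,130)):
    k=g[(g[:,2]>lo)&(g[:,2]<hi)]; print(lo,cv2.minAreaRect(np.ascontiguousarray(k[:,:2],np.float32)),k.mean(0))
go([147,-632,290]); go([500,-229,290],0.0)
```

```text
cab ((728.3588256835938, -228.89479064941406), (299.9578552246094, 194.32899475097656), 89.52057647705078)
10 ((559.1671752929688, 229.13218688964844), (250.30880737304688, 305.63201904296875), 5.318196773529053) [552.70764396 271.20172691  15.27241406]
30 ((577.69873046875, 226.07342529296875), (203.5792236328125, 303.3717041015625), 5.212083339691162) [556.17633603 255.5421083   40.82270887]
55 ((569.0191650390625, 125.03633880615234), (69.6960220336914, 180.76686096191406), 86.41480255126953) [569.2205739  117.33280924  73.94545775]
tcp [ 147.4 -633.1  197.8] yaw of y -1.342 shift cm [-0.02 -0.11 -9.22]
tcp [ 147.4 -633.1  197.8] yaw of y -1.342 shift cm [ 43.5  -31.36  -9.22]
roll -1.342 j7 -0.02
```

>>> drive_tool(
  rows=[
    [0,0,-5,0,0],
    [0,0,-9.2,0,0],
    [43.5,-31.4,-9.2,-1.35,0],
    [43.5,-31.4,-9.2,-1.35,0],
    [43.5,-31.4,-9.2,-1.35,0],
    [43.5,-31.4,-9.2,-1.35,0],
    [43.5,-31.4,-9.2,-1.35,0],
    [43.5,-31.4,-9.2,-1.35,0],
    [43.5,-31.4,-9.2,-1.35,0],
    [43.5,-31.4,-9.2,-1.35,0],
  ],
)

```text
t: 2.25
tool_pos: [411.3, -330.0, 290.2]
ee_rot: [2.367, 2.065, -0.0]
wrist_force: [1.1, -0.2, 0.4]
finger_gap: 85.5
grip_force: 0.0
```

>>> drive_tool(
  rows=[
    [0,0,0,0,160],
  ],
)

```text
t: 2.35
tool_pos: [416.0, -324.2, 290.5]
ee_rot: [2.358, 2.076, 0.009]
wrist_force: [0.5, 0.6, -0.6]
finger_gap: 72.8
grip_force: 0.0
```

Run:
```python
from h import *
s=env.state(); print(s["t"],s["finger_gap"],s["joint_pos"].round(2))
go([500,-229,290],0.01)
c=env.get_calibration("wrist"); im,d=env.get_image("wrist"); cv2.imwrite("pics/w1.png",im)
print(tips("drawer_handle","wrist",60))
```

```text
2.35 72.83154276673453 [ 0.86  0.37 -0.34  1.72  0.13  1.07  0.35]
tcp [ 416.  -324.2  290.5] yaw of y -0.127 shift cm [10.51  7.13  0.13]
roll -0.137 j7 0.35
[(0.61, array([ 94., 466.]), array([ 579. , -235.3,   60. ]))]
```

Run:
```python
from h import *
go([583,-230,170],0.01)
```

```text
tcp [ 411.  -330.5  290. ] yaw of y -0.139 shift cm [12.35 15.63 12.  ]
roll -0.149 j7 0.35
```

>>> drive_tool(
  rows=[
    [12.4,15.6,12,-0.15,160],
    [12.4,15.6,12,-0.15,160],
    [12.4,15.6,12,-0.15,160],
    [12.4,15.6,12,-0.15,160],
    [12.4,15.6,12,-0.15,160],
    [12.4,15.6,12,-0.15,160],
    [12.4,15.6,12,-0.15,160],
  ],
)

```text
t: 3.15
tool_pos: [581.2, -232.4, 169.0]
ee_rot: [-2.214, -2.228, 0.003]
wrist_force: [0.3, -0.0, 0.3]
finger_gap: 32.0
grip_force: 0.0
```

Run:
```python
from h import *
s=env.state(); print(s["t"],s["finger_gap"],s["joint_pos"].round(2))
im,W=cloud("wrist"); cv2.imwrite("pics/w2.png",im)
print(tips("drawer_handle","wrist",60))
P=W.reshape(-1,3); m=(abs(P[:,2]-60)<8)&(abs(P[:,0]-585)<16)&(abs(P[:,1]+230)<55); P=P[m]
a=np.polyfit(P[:,1],P[:,0],1); print(len(P),P.mean(0),a, P[:,0].min(),P[:,0].max())
for x in (580,585,590): go([x,-230,41],0.01)
```

```text
3.15 31.965729272159614 [ 0.54  0.64 -0.34  1.61  0.25  0.93  0.12]
[(0.84, array([226., 323.]), array([ 583. , -232.2,   60. ]))]
2157 [ 585.16583429 -227.2715776    63.50258297] [1.04866054e-03 5.85404165e+02] 578.2359279525548 600.9951217233872
tcp [ 581.  -233.5  170.3] yaw of y 0.004 shift cm [ 0.38 -0.09 12.93]
roll -0.006 j7 0.12
tcp [ 581.  -233.5  170.3] yaw of y 0.004 shift cm [ 0.38  0.41 12.93]
roll -0.006 j7 0.12
tcp [ 581.  -233.5  170.3] yaw of y 0.004 shift cm [ 0.37  0.91 12.93]
roll -0.006 j7 0.12
```

View pics/w2.png

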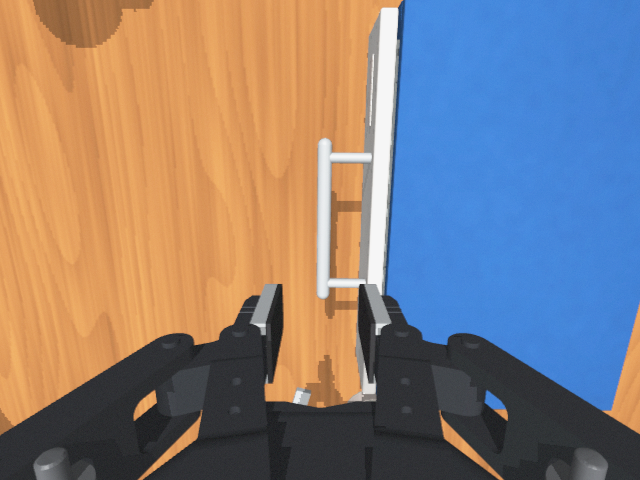

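The handle bar is at px col 324, rows 140–298, with the white front at col 372 and up. The fingers are aligned, so I'll narrow them and go down.

>>> drive_tool(
  rows=[
    [0.4,0.2,3,-0.006,190],
    [0.4,0.2,6,-0.006,190],
    [0.4,0.2,9,-0.006,190],
    [0.4,0.2,11,-0.006,190],
    [0.4,0.2,12.5,-0.006,190],
    [0.4,0.2,12.8,-0.006,190],
  ],
)

```text
t: 3.85
tool_pos: [582.7, -228.2, 41.0]
ee_rot: [-2.207, -2.234, 0.003]
wrist_force: [0.5, -0.0, 0.6]
finger_gap: 21.6
grip_force: 0.0
```

>>> drive_tool(
  newtons=40,
  rows=[
    [0,0,0,0,255],
    [0,0,0,0,255],
    [0,0,0,0,255],
    [0,0,0,0,255],
  ],
)

```text
t: 4.25
tool_pos: [584.8, -227.0, 42.8]
ee_rot: [2.205, 2.236, 0.001]
wrist_force: [-0.3, 0.4, -0.4]
finger_gap: -0.1
grip_force: 0.0
```

Run:
```python
from h import *
im,W=cloud("wrist"); cv2.imwrite("pics/w3.png",im)
s=env.state(); print(s["tool_pos"],s["finger_gap"],s["wrist_force"],s["t"])
print(tips("drawer_handle","wrist",60))
```

```text
[ 584.66259177 -226.94553926   42.54901581] -0.08123314591417964 [-0.03937848  0.5051107  -0.19891553] 4.3
[]
```

View pics/w3.png

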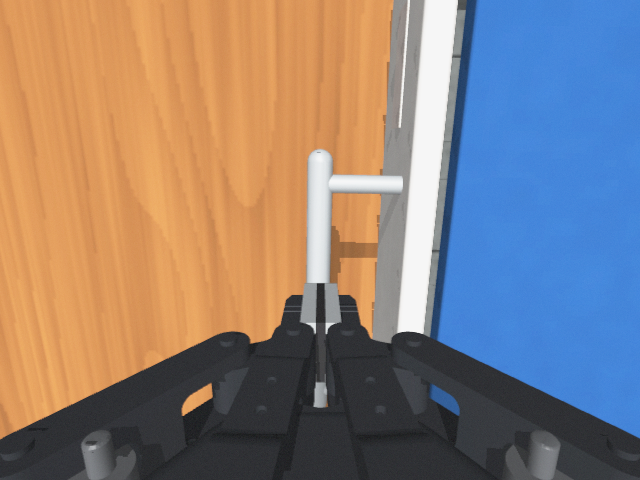

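Run:
```python
from h import *
im,W=cloud("wrist")
for r,c in((180,319),(220,319),(260,319),(270,319),(295,310),(295,332),(320,310),(184,380),(300,412),(200,200),(340,280),(395,320),(300,550)): print(r,c,W[r,c].round(1))
```

```text
180 319 [ 583.3 -175.6   64.5]
220 319 [ 583.5 -192.5   64.9]
260 319 [ 583.7 -210.4   65.3]
270 319 [ 583.8 -215.1   65.1]
295 310 [ 580.5 -215.4   91.5]
295 332 [ 588.7 -215.2   91.8]
320 310 [ 581.  -215.8  110.5]
184 380 [ 609.1 -177.2   62.2]
300 412 [ 623.4 -224.5   74.9]
200 200 [ 511.4 -195.6   -1.7]
340 280 [ 572.9 -214.4  125.3]
395 320 [ 585.2 -281.4   63.5]
300 550 [ 671.7 -216.9   89.9]
```

The depth shows the bar entering between the fingers at z about 65. I'll test it with a short pull.

>>> drive_tool(
  rows=[
    [0,-1,0,0,255],
    [0,-2,0,0,255],
    [0,-3,0,0,255],
    [0,-3,0,0,255],
  ],
)

```text
t: 4.8
tool_pos: [551.5, -227.7, 41.7]
ee_rot: [-2.206, -2.234, 0.003]
wrist_force: [-0.6, -0.4, 0.4]
finger_gap: 0.3
grip_force: 0.0
```

Run:
```python
from h import *
s=env.state(); print(s["finger_gap"],s["grip_force"],s["wrist_force"],s["tool_pos"])
im,W=cloud("wrist")
P=W.reshape(-1,3); m=(abs(P[:,2]-63)<6)&(P[:,0]<603)&(abs(P[:,1]+190)<25); print(P[m][:,0].min(),P[m][:,0].max(),m.sum(), np.median(P[m],0))
```

```text
0.3307710897736218 0.0 [-0.61363397 -0.40207803  0.44355832] [ 551.52384958 -227.68821281   41.67994599]
578.0232542692711 602.9882605126853 3583 [ 583.80247001 -183.2462706    63.55158766]
```

Run:
```python
from h import *
s=env.state(); c=env.get_calibration("wrist"); K,R,t=c["intrinsics"],c["R"],c["t"]
print("cam at",(-R.T@t).round(1),"fwd",R[2].round(3),s["tool_pos"])
for dz in(0,19,40,60):
  for dy in (0,11):
    q=K@(R@(s["tool_pos"]+[0,dy,dz])+t); print(dz,dy,(q[:2]/q[2]).round(0),q[2].round(0))
im,W=cloud("wrist")
for r in range(270,300,3): print(r,W[r,305].round(1),W[r,320].round(1),W[r,335].round(1))
```

```text
cam at [ 552.3 -160.2  217.2] fwd [ 0.003 -0.265 -0.964] [ 553.0320431  -227.62558366   41.90203906]
0 0 [320. 276.] 187.0
0 11 [320. 256.] 184.0
19 0 [320. 291.] 169.0
19 11 [320. 269.] 166.0
40 0 [320. 312.] 148.0
40 11 [320. 287.] 145.0
60 0 [320. 338.] 129.0
60 11 [320. 309.] 126.0
270 [ 5.436e+02 -2.396e+02 -3.000e-01] [ 553.  -240.    -1.6] [ 5.625e+02 -2.393e+02 -2.000e-01]
273 [ 5.435e+02 -2.417e+02 -5.000e-01] [ 553.1 -241.9   -1.4] [ 5.625e+02 -2.413e+02 -2.000e-01]
276 [ 543.5 -243.8   -0.6] [ 553.1 -243.8   -0.9] [ 562.6 -243.7   -1.1]
279 [ 5.436e+02 -2.455e+02  1.000e-01] [ 553.1 -246.1   -1.6] [ 562.7 -245.5   -0.6]
282 [ 543.5 -248.1   -1.1] [ 5.531e+02 -2.476e+02 -2.000e-01] [ 562.8 -248.5   -2.8]
285 [ 546.8 -216.4   80.7] [ 552.8 -216.2   81. ] [ 558.8 -216.    81.4]
288 [ 546.9 -216.8   82.9] [ 552.9 -216.4   83.6] [ 558.7 -216.    84.4]
291 [ 547.1 -216.3   87.1] [ 552.9 -216.4   86.7] [ 558.6 -215.9   87.5]
294 [ 547.2 -217.    88.4] [ 552.9 -215.6   91.2] [ 558.5 -216.3   89.5]
297 [ 547.3 -216.3   92.6] [ 552.9 -216.5   92.1] [ 558.5 -216.5   91.7]
```

The visible fingertips sit at z of about 81 while the reported TCP is z = 42. So the real tips are about 39 mm further back than the reported TCP, which explains why the fingers closed above the handle. I'll correct for that.

>>> drive_tool(
  rows=[
    [0,3.1,0,0,190],
    [0,3.1,0,0,190],
    [0,3.1,0,0,190],
    [0,3.1,1,0,190],
    [0,3.1,2,0,190],
    [0,3.1,3,0,190],
    [0,3.1,3.6,0,190],
    [0,3.1,3.6,0,190],
  ],
)

```text
t: 5.7
tool_pos: [584.0, -226.5, 4.3]
ee_rot: [-2.204, -2.235, 0.002]
wrist_force: [0.3, -0.3, 0.8]
finger_gap: 22.2
grip_force: 0.0
```

>>> drive_tool(
  newtons=40,
  rows=[
    [0,0,0,0,255],
    [0,0,0,0,255],
    [0,0,0,0,255],
    [0,0,0,0,255],
  ],
)

```text
t: 6.1
tool_pos: [584.7, -226.7, 5.5]
ee_rot: [-2.206, -2.236, 0.0]
wrist_force: [0.1, 0.1, -7.1]
finger_gap: 9.6
grip_force: 38.8
```

Gripped, with the opening at 9.6 mm. Now I'll pull.

>>> drive_tool(
  rows=[
    [0,-1.5,0,0,255],
    [0,-3.5,0,0,255],
    [0,-6,0,0,255],
    [0,-8.5,0,0,255],
    [0,-11,0,0,255],
    [0,-13,0,0,255],
    [0,-14.5,0,0,255],
    [0,-15.5,0,0,255],
    [0,-16.2,0,0,255],
    [0,-16.3,0,0,255],
  ],
)

```text
t: 7.1
tool_pos: [435.1, -226.0, 5.8]
ee_rot: [2.19, 2.233, 0.028]
wrist_force: [21.4, 6.5, -31.8]
finger_gap: 9.3
grip_force: 39.2
```

>>> drive_tool(
  rows=[
    [0,0,0,0,255],
    [0,0,0,0,255],
    [0,0,0,0,255],
  ],
)

```text
t: 7.4
tool_pos: [435.0, -225.9, 5.8]
ee_rot: [2.19, 2.234, 0.026]
wrist_force: [20.0, 6.8, -29.1]
finger_gap: 9.4
grip_force: 39.4
```

Run:
```python
from h import *
s=env.state(); print(s["joint_pos"].round(2),s["wrist_force"],s["torque"])
im,W=cloud("wrist"); cv2.imwrite("pics/w4.png",im)
P=W.reshape(-1,3); m=(abs(P[:,2]-63)<6)&(P[:,0]<450)&(abs(P[:,1]+190)<20); print(P[m][:,0].min(),P[m][:,0].max(),m.sum(), np.median(P[m],0))
im,W=cloud("top"); P=W.reshape(-1,3); m=(abs(P[:,2]-74)<5)&(P[:,0]<520)&(P[:,0]>440)&(abs(P[:,1]+320)<50);print(m.sum(), np.median(P[m],0))
```

```text
[ 0.57  0.73 -0.2   2.12  0.42  0.31  0.04] [ 20.02888473   6.82574442 -29.11623771] [ 1.20442434 -3.76034352 -0.20806378]
428.74722096647747 449.9948065669484 4437 [ 435.18082124 -184.63143942   63.64845307]
50 [ 478.83360011 -316.67653024   75.87540488]
```

View pics/w4.png

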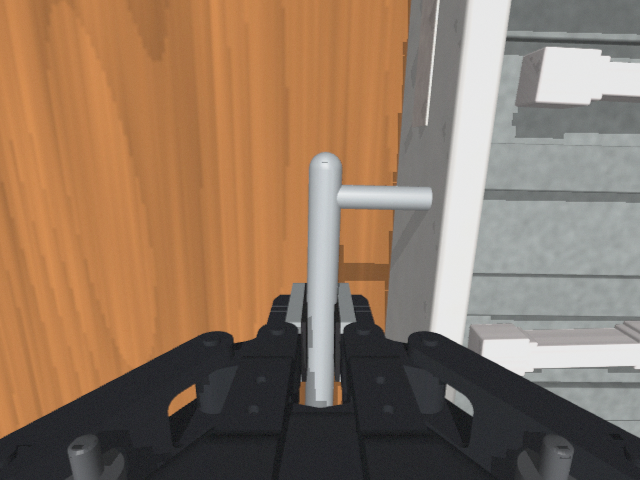

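The drawer is about 149 mm out, with bars visible at the right, and the arm is near its inner limit (j6 0.31). I'll let go and push the front panel out from the inside, which needs less fold.

>>> drive_tool(
  rows=[
    [0,0,0,0,190],
    [0,0,0,0,190],
    [0,0,0,0,190],
    [0,0.5,-3,0,190],
    [0,0.5,-7,0,190],
    [0,0.5,-11,0,190],
    [0,0.5,-11,0,190],
  ],
)

```text
t: 8.2
tool_pos: [431.7, -230.8, 121.2]
ee_rot: [2.197, 2.229, 0.006]
wrist_force: [1.1, 0.3, -0.6]
finger_gap: 21.6
grip_force: 0.0
```

Run:
```python
from h import *
im,W=cloud("wrist"); cv2.imwrite("pics/w5.png",im)
P=W.reshape(-1,3); m=(abs(P[:,2]-76)<5)&(P[:,0]<530)&(abs(P[:,1]+190)<40); print(P[m][:,0].min(),P[m][:,0].max(),m.sum(), np.median(P[m],0))
m=(abs(P[:,2]-63)<6)&(P[:,0]<450)&(abs(P[:,1]+190)<20);print(np.median(P[m],0))
s=env.state();print(s["joint_pos"].round(2),s["wrist_force"])
go([510,-229,80],0.0)
go([510,-229,19],0.0)
```

```text
468.92244943401045 481.54511483565096 2712 [ 474.74748837 -187.09353608   75.08197594]
[ 435.30035579 -185.5456493    63.6397065 ]
[ 0.68  0.53 -0.35  2.04  0.31  0.61  0.13] [-0.09990337  0.18124473  0.01502112]
tcp [ 430.  -230.3  119.1] yaw of y 0.014 shift cm [0.04 7.97 3.97]
roll 0.014 j7 0.13
tcp [ 430.  -230.3  119.1] yaw of y 0.014 shift cm [ 0.06  7.92 10.07]
roll 0.014 j7 0.13
```

>>> drive_tool(
  rows=[
    [0,4,0,0,255],
    [0,8,0,0,255],
    [0,8,2,0,255],
    [0,8,5,0,255],
    [0,8,8,0,255],
    [0,8,10,0,255],
    [0,7,10,0,255],
    [0,6,10,0,255],
    [0,5.5,10,0,255],
    [0,5.2,10,0,255],
  ],
)

```text
t: 9.25
tool_pos: [496.2, -227.5, 18.8]
ee_rot: [2.185, 2.224, 0.034]
wrist_force: [30.3, 1.8, -22.4]
finger_gap: -0.1
grip_force: 14.0
```

>>> drive_tool(
  rows=[
    [0,-0.3,0,0,255],
    [0,-0.3,0,0,255],
  ],
)

```text
t: 9.45
tool_pos: [496.4, -227.5, 19.3]
ee_rot: [2.181, 2.223, 0.039]
wrist_force: [30.0, 0.9, -20.2]
finger_gap: -0.1
grip_force: 14.3
```

Run:
```python
from h import *
im,W=cloud("wrist")
P=W.reshape(-1,3); m=(abs(P[:,2]-76)<5)&(P[:,0]<530)&(abs(P[:,1]+190)<40); print(P[m][:,0].min(),P[m][:,0].max(),m.sum(), np.median(P[m],0))
s=env.state();print(s["joint_pos"].round(2),s["wrist_force"])
```

```text
469.1375063542901 507.8395991760833 9170 [ 476.12816808 -188.20777193   75.11596486]
[ 0.56  0.75 -0.26  1.98  0.4   0.43  0.03] [ 3.02185282e+01 -4.71507399e-03 -1.87397048e+01]
```

>>> drive_tool(
  rows=[
    [0,1.5,0,0,255],
    [0,1.5,-5,0,255],
    [0,1.5,-10,0,255],
    [0,1.5,-15,0,255],
    [3,2,-20,0,255],
    [3,2,-20,0,255],
    [3,2,-20,0,255],
  ],
)

```text
t: 10.2
tool_pos: [496.4, -197.6, 218.3]
ee_rot: [2.201, 2.236, 0.002]
wrist_force: [-0.3, -1.3, 0.2]
finger_gap: 0.4
grip_force: 0.0
```

Run:
```python
from h import *
im,W=cloud("wrist"); cv2.imwrite("pics/w6.png",im)
s=env.state();print(s["tool_pos"],s["t"])
c=env.get_calibration("wrist")
for i in range(1):
    for x in env.tip_of("bar0_c","wrist")[:6]: print(x["p"],np.round(x["centre"]),px(c,*x["centre"],26).round(1))
i2,W2=cloud("top"); cv2.imwrite("pics/top1.png",i2[130:330,280:500].repeat(3,0).repeat(3,1))
```

```text
[ 495.02565507 -198.37398157  216.41077301] 10.25
0.62 [230. 368.] [ 544.2 -219.5   26. ]
```

View pics/w6.png

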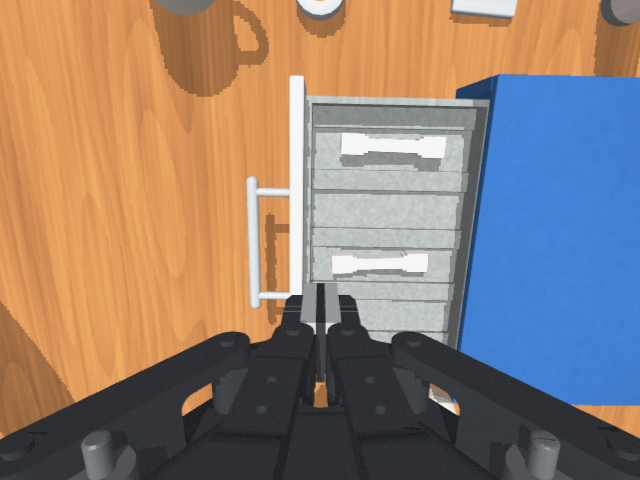

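Two bars show, at px (393,147) and (380,263), with perhaps another under the gripper at (440,395). I'll check the drawer geometry by depth.

Run:
```python
from h import *
im,W=cloud("wrist")
for r in (150,215): print(r,[(c,*W[r,c].round(0).astype(int)) for c in range(286,320,4)],[(c,*W[r,c].round(0).astype(int)) for c in range(445,510,5)])
i2,W2=cloud("top")
print([(r,*W2[r,395].round(0).astype(int)) for r in range(225,300,3)])
```

```text
150 [(286, np.int64(457), np.int64(-142), np.int64(0)), (290, np.int64(461), np.int64(-142), np.int64(-2)), (294, np.int64(471), np.int64(-140), np.int64(74)), (298, np.int64(474), np.int64(-140), np.int64(75)), (302, np.int64(478), np.int64(-140), np.int64(76)), (306, np.int64(481), np.int64(-140), np.int64(74)), (310, np.int64(483), np.int64(-141), np.int64(46)), (314, np.int64(487), np.int64(-140), np.int64(46)), (318, np.int64(490), np.int64(-141), np.int64(17))] [(445, np.int64(611), np.int64(-139), np.int64(32)), (450, np.int64(615), np.int64(-139), np.int64(34)), (455, np.int64(626), np.int64(-139), np.int64(18)), (460, np.int64(631), np.int64(-139), np.int64(18)), (465, np.int64(636), np.int64(-139), np.int64(17)), (470, np.int64(641), np.int64(-139), np.int64(17)), (475, np.int64(646), np.int64(-139), np.int64(17)), (480, np.int64(646), np.int64(-139), np.int64(28)), (485, np.int64(647), np.int64(-138), np.int64(38)), (490, np.int64(632), np.int64(-138), np.int64(80)), (495, np.int64(632), np.int64(-137), np.int64(90)), (500, np.int64(636), np.int64(-137), np.int64(89)), (50
[... 1796 characters left out ...]
nt64(-219), np.int64(13)), (261, np.int64(543), np.int64(-219), np.int64(13)), (264, np.int64(534), np.int64(-219), np.int64(17)), (267, np.int64(525), np.int64(-217), np.int64(25)), (270, np.int64(517), np.int64(-218), np.int64(19)), (273, np.int64(509), np.int64(-219), np.int64(19)), (276, np.int64(501), np.int64(-218), np.int64(24)), (279, np.int64(492), np.int64(-218), np.int64(22)), (282, np.int64(483), np.int64(-214), np.int64(46)), (285, np.int64(474), np.int64(-210), np.int64(75)), (288, np.int64(468), np.int64(-223), np.int64(-6)), (291, np.int64(460), np.int64(-221), np.int64(6)), (294, np.int64(451), np.int64(-222), np.int64(-3)), (297, np.int64(443), np.int64(-222), np.int64(2))]
```

View pics/top1.png

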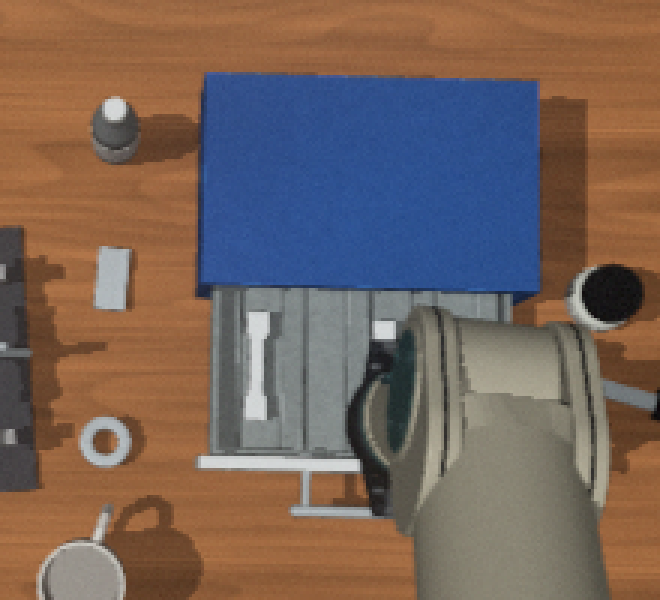

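>>> drive_tool(
  rows=[
    [-5,-3,-3,0.15,120],
    [-9,-5,-5,0.3,120],
    [-9,-5,-5,0.45,120],
    [-9,-5,-5,0.6,120],
    [-9,-5,-5,0.75,120],
    [-9,-5,-5,0.9,120],
    [-9,-5,-5,1.05,120],
    [-9,-5,-5,1.2,120],
    [-9,-5,-5,1.35,120],
    [-9,-5,-5,1.5,120],
  ],
)

```text
t: 11.45
tool_pos: [446.1, -288.9, 264.3]
ee_rot: [-3.138, -0.122, 0.004]
wrist_force: [-0.5, 0.1, 0.2]
finger_gap: 45.1
grip_force: 0.0
```

```bash
cat >> h.py <<'E'
def bars(cam,zlo=28,zhi=40,xr=(485,646),yr=(-365,-95)):
    "bright blobs at bar-top height: centre and length direction"
    im,W=cloud(cam); g=im.min(2)
    m=(W[...,2]>zlo)&(W[...,2]<zhi)&(W[...,0]>xr[0])&(W[...,0]<xr[1])&(W[...,1]>yr[0])&(W[...,1]<yr[1])
    m=cv2.morphologyEx(m.astype(np.uint8),cv2.MORPH_OPEN,np.ones((3,3)))
    n,l,st,_=cv2.connectedComponentsWithStats(m)
    for i in range(1,n):
        if st[i,4]>150:
            P=W[l==i]; r=cv2.minAreaRect(np.ascontiguousarray(P[:,:2],np.float32)); w,h=r[1]; a=r[2] if w>h else r[2]-90
            a=(a+90)%180-90
            print(f"blob c=({r[0][0]:.1f},{r[0][1]:.1f}) size {max(w,h):.0f}x{min(w,h):.0f} yaw {np.radians(a):.3f} ztop {np.median(P[:,2]):.1f} px {st[i,:4]}")
    return im,W
E
python3 - <<'E'
from h import *
s=env.state();print(s["tool_pos"],s["t"],s["joint_pos"].round(2))
im,W=bars("wrist"); cv2.imwrite("pics/w7.png",im); go([480,-290,260],-np.pi/2)
c=env.get_calibration("wrist")
for x in env.tip_of("bar0_c","wrist")[:6]: print(x["p"],np.round(x["centre"]),px(c,*x["centre"],26).round(1))
E
```

```text
[ 446.12292493 -288.94875597  264.31886276] 11.45 [ 0.55  0.39 -0.04  1.76  0.02  1.   -0.99]
blob c=(602.9,-99.0) size 57x2 yaw -0.007 ztop 34.2 px [139   0   7  62]
blob c=(644.5,-338.5) size 42x4 yaw 1.492 ztop 32.8 px [366   2  44   8]
blob c=(565.7,-135.1) size 100x21 yaw -0.029 ztop 33.0 px [171  20  21 107]
blob c=(559.7,-254.2) size 100x20 yaw 0.034 ztop 33.1 px [286  37  22 104]
blob c=(530.8,-98.9) size 87x2 yaw -0.000 ztop 34.1 px [142  63   8  88]
tcp [ 446.1 -288.9  264.4] yaw of y -1.498 shift cm [3.37 0.35 0.43]
roll 0.073 j7 -1.0
```

View pics/w7.png

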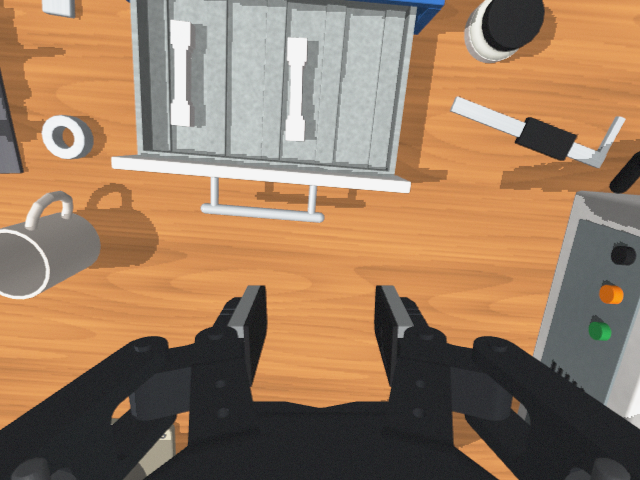

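Run:
```python
import cv2,numpy as np
a=cv2.imread("pics/w3.png")[0:200,395:495]; b=cv2.imread("pics/w2.png")[0:200,350:450]
cv2.imwrite("pics/c1.png",cv2.resize(np.hstack([a,b]),None,fx=3,fy=3,interpolation=cv2.INTER_CUBIC))
```

```text
(no output)
```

View pics/c1.png

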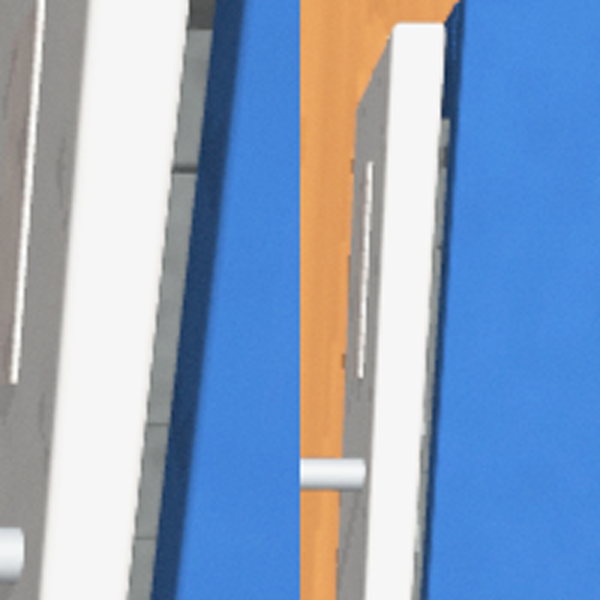

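The drawer may have started slightly ajar. I'll settle it by hooking the closed fingers between handle and panel, pushing it shut, then pulling out again.

Run:
```python
from h import *
go([454.5,-229,100],-np.pi/2); go([454.5,-229,9],-np.pi/2)
```

```text
tcp [ 446.3 -288.9  264.5] yaw of y -1.487 shift cm [ 1.36 -5.88 16.45]
roll 0.084 j7 -0.99
tcp [ 446.3 -288.9  264.5] yaw of y -1.487 shift cm [ 1.38 -5.87 25.55]
roll 0.084 j7 -0.99
```

>>> drive_tool(
  rows=[
    [1.3,-5.9,2,0.075,255],
    [1.3,-5.9,6,0.075,255],
    [1.3,-5.9,11,0.075,255],
    [1.3,-5.9,16,0.075,255],
    [1.3,-5.9,16.4,0.075,255],
    [1.3,-5.9,16.4,0.075,255],
  ],
)

```text
t: 12.15
tool_pos: [454.2, -228.8, 101.1]
ee_rot: [-3.14, -0.018, 0.004]
wrist_force: [-0.5, -0.2, 0.2]
finger_gap: -0.1
grip_force: 0.0
```

Run:
```python
from h import *
go([454.5,-229,9],-np.pi/2)
```

```text
tcp [ 454.2 -228.8  101.1] yaw of y -1.559 shift cm [0.06 0.03 9.21]
roll 0.011 j7 -1.18
```

>>> drive_tool(
  rows=[
    [0,0,4,0,255],
    [0,0,8,0,255],
    [0,0,8.8,0,255],
    [3,0,8.8,0,255],
    [6,0,8.8,0,255],
    [9,0,8.8,0,255],
    [12,0,8.8,0,255],
    [14,0,8.8,0,255],
    [16,0,8.8,0,255],
    [17,0,8.8,0,255],
  ],
)

```text
t: 13.15
tool_pos: [617.5, -228.4, 16.7]
ee_rot: [-3.141, -0.015, 0.025]
wrist_force: [-29.5, 0.9, 22.1]
finger_gap: 0.1
grip_force: 15.3
```

>>> drive_tool(
  rows=[
    [0,0,0,0,255],
    [0.5,0,0,0,255],
    [0.5,0,0,0,255],
  ],
)

```text
t: 13.45
tool_pos: [617.1, -228.4, 16.6]
ee_rot: [-3.139, -0.012, 0.037]
wrist_force: [-26.7, 1.4, 19.3]
finger_gap: -0.1
grip_force: 13.4
```

Run:
```python
from h import *
i2,W=cloud("top"); P=W.reshape(-1,3)
m=(abs(P[:,2]-75)<4)&(P[:,0]<640)&(P[:,0]>560)&((abs(P[:,1]+330)<40)|(abs(P[:,1]+120)<35)); print(m.sum(),np.median(P[m],0),P[m][:,0].min(),P[m][:,0].max())
print(env.state()["tool_pos"],env.state()["wrist_force"])
```

```text
33 [ 630.65000062 -117.98766654   75.05309965] 629.7334361336589 633.5746279317334
[ 617.11977697 -228.41470423   16.55782671] [-25.55079239   1.21275376  18.08560998]
```

The panel's travel is 160 mm, so the drawer had started about 10 mm ajar and was indeed at its stop. Now I'll pull it out again through the handle.

>>> drive_tool(
  rows=[
    [-1.5,0,0,0,255],
    [-3,0,0,0,255],
    [-5.5,0,0,0,255],
    [-8,0,0,0,255],
    [-10.5,0,0,0,255],
    [-13,0,0,0,255],
    [-15,0,0,0,255],
    [-16.5,0,0,0,255],
    [-17.2,0,0,0,255],
    [-17.4,0,0,0,255],
  ],
)

```text
t: 14.5
tool_pos: [457.6, -229.9, 16.0]
ee_rot: [3.14, 0.015, 0.006]
wrist_force: [1.9, 0.2, 2.8]
finger_gap: -0.1
grip_force: 0.8
```

>>> drive_tool(
  rows=[
    [0,0,0,0,255],
    [0,0,0,0,255],
    [0,0,0,0,255],
    [0.3,0,0,0,255],
    [0.3,0,-4,0,255],
    [0.3,0,-8,0,255],
    [0,0,-13,0,140],
    [-4,0,-18,0,140],
    [-4,0,-18,0,140],
    [-4,0,-18,0,140],
  ],
)

```text
t: 15.5
tool_pos: [415.5, -229.8, 195.1]
ee_rot: [3.14, 0.013, 0.003]
wrist_force: [-0.3, 0.7, -0.7]
finger_gap: 38.3
grip_force: 0.0
```

Run:
```python
from h import *
im,W=bars("wrist",28,40); s=env.state(); print(s["t"])
P=W.reshape(-1,3); m=(abs(P[:,2]-75)<5)&(P[:,0]<520)&(P[:,0]>440); print(m.sum(),np.median(P[m],0))
go([559.7,-254.2,0])
```

```text
blob c=(544.2,-98.7) size 97x2 yaw -0.004 ztop 33.9 px [158   0  16 124]
blob c=(555.4,-134.3) size 75x20 yaw -0.009 ztop 33.0 px [198   0  25  98]
blob c=(552.6,-254.4) size 81x19 yaw 0.036 ztop 33.2 px [339   0  24 107]
blob c=(582.6,-358.8) size 25x2 yaw 0.003 ztop 34.2 px [476   0   9  32]
blob c=(558.8,-358.9) size 23x2 yaw 0.004 ztop 33.5 px [473  33   8  29]
15.55
5924 [ 480.7201569  -227.36815827   75.08004325]
tcp [ 416.  -229.2  193.8] yaw of y -1.562 shift cm [14.34  2.63 19.38]
```

>>> drive_tool(
  rows=[
    [5,1,0,-0.027,150],
    [10,2,2,-0.027,150],
    [14.6,2.5,5,-0.027,150],
    [14.6,2.5,10,-0.027,150],
    [14.6,2.5,14,-0.027,150],
    [14.6,2.5,17,-0.027,150],
    [14.6,2.5,17,-0.027,150],
  ],
)

```text
t: 16.25
tool_pos: [557.7, -249.7, 16.4]
ee_rot: [-3.135, -0.06, 0.019]
wrist_force: [0.1, -0.2, -0.6]
finger_gap: 35.4
grip_force: 0.0
```

Run:
```python
from h import *
im,W=bars("wrist",28,36,(520,646),(-300,-200)); cv2.imwrite("pics/w8.png",im); go([562,-254.4,-15],-np.pi/2+.036)
r=bars("top",28,38)
```

```text
blob c=(566.0,-253.9) size 92x20 yaw 0.034 ztop 33.2 px [309 170  46 191]
tcp [ 559.9 -250.9   19.6] yaw of y -1.533 shift cm [0.22 0.37 3.46]
roll 0.002 j7 -1.2
```

View pics/w8.png

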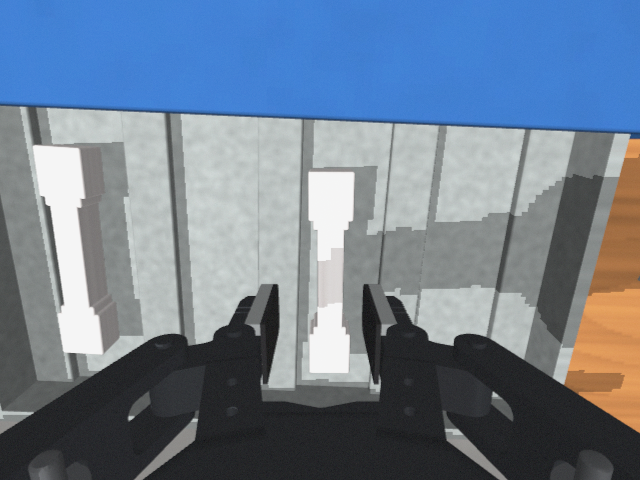

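The bar lies between the fingers (px 330, rows 170–375), so I'll lower onto it.

>>> drive_tool(
  rows=[
    [0.2,0.35,1.5,0,170],
    [0.2,0.35,2.6,0,170],
    [0.2,0.35,3.3,0,170],
    [0.2,0.35,3.5,0,170],
    [0.2,0.35,3.5,0,170],
  ],
)

```text
t: 16.85
tool_pos: [565.7, -256.5, -9.8]
ee_rot: [3.14, 0.058, 0.004]
wrist_force: [0.1, -0.1, 6.3]
finger_gap: 28.4
grip_force: 3.1
```

>>> drive_tool(
  newtons=60,
  rows=[
    [0,0,0,0,255],
    [0,0,0,0,255],
    [0,0,0,0,255],
    [0,0,0,0,255],
  ],
)

```text
t: 17.25
tool_pos: [565.9, -255.1, -9.7]
ee_rot: [-3.14, -0.059, -0.004]
wrist_force: [0.5, 2.4, 8.6]
finger_gap: 10.0
grip_force: 60.8
```

>>> drive_tool(
  rows=[
    [0,0,-1,0,255],
    [0,0,-3,0,255],
    [0,0,-6,0,255],
    [0,0,-10,0,255],
    [0,0,-14,0,255],
    [0,0,-16,0,255],
    [0,0,-16,0,255],
  ],
)

```text
t: 17.95
tool_pos: [566.5, -257.6, 152.8]
ee_rot: [3.138, 0.057, 0.01]
wrist_force: [0.4, 0.2, -0.4]
finger_gap: 10.2
grip_force: 59.7
```

Run:
```python
from h import *
im,W=bars("wrist",100,260,(450,700),(-320,-190)); s=env.state(); print(s["tool_pos"],s["finger_gap"],s["grip_force"],s["t"],s["wrist_force"])
cv2.imwrite("pics/w9.png",im)
# frame estimate from side+top tips again
for cam,q,z in(("side","bed",15),("side","sleeve",62),("side","jaw_near_lip",41),("side","jaw_far_lip",41),("top","jaw_near_lip",41),("top","jaw_far_lip",41)):
    env.get_image(cam); print(cam,q,tips(q,cam,z))
```

```text
blob c=(572.7,-256.0) size 83x81 yaw 0.846 ztop 241.2 px [ 81 190 476 279]
[ 565.01873222 -256.92888816  150.52335424] 10.085988484163213 59.70772862434387 18.0 [-0.63789081  0.41564658 -1.24645737]
side bed [(0.97, array([348., 231.]), array([552.8, 274.7,  15. ]))]
side sleeve [(0.87, array([287., 274.]), array([567.6, 125.1,  62. ]))]
side jaw_near_lip [(0.74, array([357., 251.]), array([494.3, 274.3,  41. ]))]
side jaw_far_lip [(0.82, array([332., 210.]), array([602. , 284.9,  41. ]))]
top jaw_near_lip [(0.66, array([276., 216.]), array([487.6, 271.8,  41. ]))]
top jaw_far_lip [(0.51, array([324., 307.]), array([365.1,  21.7,  41. ]))]
```

View pics/w9.png

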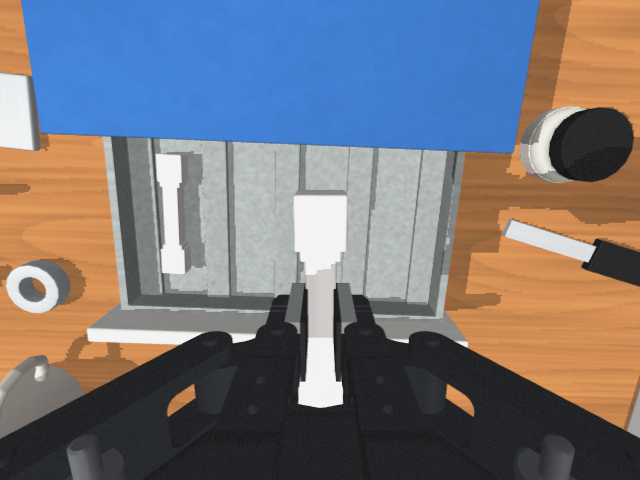

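The bar is held straight in the fingers (px 320, rows 190–405). Next I'll locate the bed by depth.

```bash
cat >> h.py <<'E'
def lips(cam,yaw=0.091,c0=(553,277)):
    im,W=cloud(cam); c,s=np.cos(yaw),np.sin(yaw); D=W[...,:2]-c0
    u=D@[c,s]; v=D@[-s,c]; z=W[...,2]
    a=(abs(z-41)<3.5)&(abs(v)<90)&(abs(u)<100)
    out=[]
    for sg in(1,-1):
        e=[]
        for k in range(-80,81,20):
            m=a&(abs(v-k)<10)&(u*sg>20)
            if m.sum()>15: e.append((k,np.percentile(u[m]*sg,3)*sg))
        e=np.array(e); 
        if len(e)>2: print("lip",sg,"u at v=0 %.1f slope %.3f"%tuple(np.polyfit(e[:,0],e[:,1],1)[::-1]),len(e)); out.append(e)
    r=(abs(z-23)<3)&(abs(u)<40)&(abs(v)<115)&(abs(v)>90); 
    for sg in(1,-1):
        m=r&(v*sg>0); 
        if m.sum()>5: print("rail",sg,np.percentile(v[m],[5,50,95]).round(1),m.sum())
    m=(abs(z-62)<45)&(z>45)&(v<-120)&(v>-215)&(abs(u)<40); print("spokes u",np.percentile(u[m],[5,50,95]).round(1),"v",np.percentile(v[m],[2,50,98]).round(1),m.sum())
    return im,W,u,v
E
python3 - <<'E'
from h import *
lips("top"); lips("side"); go([553,277,150],-np.pi/2+.091)
E
```

```text
lip 1 u at v=0 59.3 slope 0.000 9
lip -1 u at v=0 -56.7 slope -0.002 9
rail 1 [ 96.   99.6 103.3] 65
rail -1 [-105.9 -103.3  -99.4] 51
spokes u [-36.3   1.1  35.8] v [-188.8 -162.2 -125.9] 345
lip 1 u at v=0 57.0 slope -0.003 9
lip -1 u at v=0 -58.2 slope -0.000 9
rail 1 [ 97.8 101.3 104.4] 141
rail -1 [-105.4 -101.4  -98.1] 99
spokes u [-35.6  -1.9  35.4] v [-186.5 -155.2 -126.2] 496
tcp [ 564.3 -256.2  148.7] yaw of y -1.534 shift cm [  0.83 -53.33  -0.12]
roll -0.054 j7 -1.19
```

>>> drive_tool(
  rows=[
    [0.1,-3,0,0,255],
    [0.1,-8,0,0,255],
    [0.2,-13,0,-0.01,255],
    [0.3,-18,0,-0.02,255],
    [0.3,-23,0,-0.03,255],
    [0.4,-28,0,-0.04,255],
    [0.5,-33,0,-0.05,255],
    [0.6,-38,0,-0.054,255],
    [0.6,-43,0,-0.054,255],
    [0.7,-47,0,-0.054,255],
  ],
)

```text
t: 19.7
tool_pos: [553.4, 217.6, 149.1]
ee_rot: [-3.137, -0.146, -0.001]
wrist_force: [0.3, 0.6, -1.4]
finger_gap: 10.2
grip_force: 59.7
```

Run:
```python
from h import *
s=env.state(); print(s["finger_gap"],s["grip_force"],s["t"]); go([549,320,60],-np.pi/2+.091)
```

```text
10.158859111276309 59.732739329338074 19.7
tcp [553.4 217.6 149.1] yaw of y -1.477 shift cm [  0.51 -10.22   8.92]
roll 0.002 j7 -1.93
```

>>> drive_tool(
  rows=[
    [0.2,-4,0,0,255],
    [0.5,-8,2,0,255],
    [0.5,-10.2,5,0,255],
    [0.5,-10.2,8,0,255],
    [0.5,-10.2,8.9,0,255],
    [0.5,-10.2,8.9,0,255],
  ],
)

```text
t: 20.3
tool_pos: [549.1, 314.3, 58.5]
ee_rot: [3.136, 0.141, -0.004]
wrist_force: [-0.1, -0.2, -1.2]
finger_gap: 10.0
grip_force: 59.7
```

Run:
```python
from h import *
s=env.state(); print(s["finger_gap"],s["grip_force"],s["t"])
im,W,u,v=lips("wrist",c0=(553.3,275.5)); cv2.imwrite("pics/w10.png",im)
z=W[...,2]; m=(abs(z-107)<14)&(abs(v-45)<12)&(u>20)&(u<80); print("bar far end u",np.percentile(u[m],98) if m.sum() else None,m.sum())
go([549,320,-10],-np.pi/2+.091)
```

```text
10.023509776045515 59.71295177936554 20.3
lip 1 u at v=0 58.4 slope -0.003 9
lip -1 u at v=0 -98.6 slope -0.578 3
rail 1 [ 98.6 101.6 105. ] 1515
rail -1 [-103.7  -99.8  -97.1] 1657Traceback (most recent call last):
  File "<stdin>", line 3, in <module>
  File "h.py", line 51, in lips
    m=(abs(z-62)<45)&(z>45)&(v<-120)&(v>-215)&(abs(u)<40); print("spokes u",np.percentile(u[m],[5,50,95]).round(1),"v",np.percentile(v[m],[2,50,98]).round(1),m.sum())
                                                                            ~~~~~~~~~~~~~^^^^^^^^^^^^^^^^
    return _quantile_unchecked(
        a, q, axis, out, overwrite_input, method, keepdims, weights)
    return _ureduce(a,
                    func=_quantile_ureduce_func,
    ...<5 lines>...
                    overwrite_input=overwrite_input,
                    method=method)
    r = func(a, **kwargs)
    result = _quantile(arr,
                       quantiles=q,
    ...<2 lines>...
                       out=out,
                       weights=wgt)
    slices_having_nans = np.isnan(arr[-1, ...])
                                  ~~~^^^^^^^^^
IndexError: index -1 is out of bounds for axis 0 with size 0
```

Run:
```python
from h import *
im,W=cloud("wrist"); D=W[...,:2]-(553.3,275.5); c,s=np.cos(.091),np.sin(.091); u=D@[c,s]; v=D@[-s,c]; z=W[...,2]
m=(abs(z-100)<15)&(abs(v-45)<25)&(u>18)&(u<80); print(m.sum(), np.percentile(u[m],[2,98]),np.percentile(v[m],[2,50,98]),np.median(z[m]))
go([549,320,-10],-np.pi/2+.091)
```

```text
4054 [19.07728703 48.31609238] [30.13073687 39.41542539 48.92484256] 102.75751003666856
tcp [551.1 315.1  61. ] yaw of y -1.482 shift cm [-0.18 -0.51  7.1 ]
roll -0.002 j7 -2.07
```

>>> drive_tool(
  rows=[
    [0,0,3,0,255],
    [0,0,5.5,0,255],
    [0,0,6.7,0,255],
    [0,0,7,0,255],
    [0,0,7,0,255],
  ],
)

```text
t: 20.9
tool_pos: [550.7, 315.9, -9.2]
ee_rot: [-3.138, -0.142, -0.002]
wrist_force: [-0.2, -0.6, -0.2]
finger_gap: 9.9
grip_force: 59.7
```

>>> drive_tool(
  rows=[
    [0,0,0.1,0,255],
    [0,0,0.1,0,210],
    [0,0,0.1,0,190],
    [0,0,0.1,0,180],
    [0,0,0.1,0,180],
    [0,0,-3,0,180],
    [0,0,-8,0,180],
    [0,0,-13,0,150],
    [0,0,-16,0,150],
  ],
)

```text
t: 21.8
tool_pos: [551.4, 316.7, 154.0]
ee_rot: [-3.136, -0.142, -0.007]
wrist_force: [1.0, 0.4, 0.3]
finger_gap: 35.7
grip_force: 0.0
```

```bash
cat >> h.py <<'E'
def onbed(cam,yaw=.091,c0=(553.3,275.5)):
    im,W=cloud(cam); c,s=np.cos(yaw),np.sin(yaw); D=W[...,:2]-c0; u=D@[c,s]; v=D@[-s,c]; z=W[...,2]
    m=(abs(z-31)<4)&(abs(u)<56)&(abs(v)<96); m=cv2.morphologyEx(m.astype(np.uint8),cv2.MORPH_OPEN,np.ones((2,2)))
    n,l,st,_=cv2.connectedComponentsWithStats(m)
    for i in range(1,n):
        if st[i,4]>60:
            k=l==i; r=cv2.minAreaRect(np.stack([u[k],v[k]],1).astype(np.float32)); w,h=r[1]; a=r[2] if w>h else r[2]-90
            print("bar u,v",np.round(r[0],1),"size",round(max(w,h)),round(min(w,h)),"ang",round(np.radians((a+90)%180-90),3),"z",np.median(z[k]).round(1))
    return im,W
E
python3 - <<'E'
from h import *
onbed("wrist"); onbed("side"); s=env.state(); print(s["t"],s["finger_gap"])
bars("top",28,38); go([566,-135,150],-np.pi/2-.02)
E
```

```text
bar u,v [-5.2 39.8] size 106 19 ang -0.023 z nan
bar u,v [-7.1 40.5] size 107 24 ang -0.04 z nan
21.9 34.917645676786115
tcp [551.3 316.7 152.5] yaw of y -1.48 shift cm [-2.63 45.11  0.13]
roll 0.111 j7 -2.07
```

>>> drive_tool(
  rows=[
    [-0.3,4,-0.5,0.02,150],
    [-0.6,9,-0.5,0.05,150],
    [-0.9,14,0,0.08,150],
    [-1.2,19,0,0.11,150],
    [-1.5,24,0,0.11,150],
    [-1.8,29,0,0.11,150],
    [-2.1,34,0,0.11,150],
    [-2.4,39,0,0.11,150],
    [-2.6,43,0,0.11,150],
    [-2.6,44.9,0,0.11,150],
  ],
)

```text
t: 22.95
tool_pos: [562.5, -139.5, 148.1]
ee_rot: [3.139, -0.04, -0.005]
wrist_force: [-0.4, 0.8, -0.7]
finger_gap: 35.2
grip_force: 0.0
```

>>> drive_tool(
  rows=[
    [0,0,3,0,150],
    [0,0,6,0,150],
    [0,0,9,0,150],
    [0,0,11,0,150],
    [0,0,11,0,150],
  ],
)

```text
t: 23.45
tool_pos: [560.7, -132.9, 35.6]
ee_rot: [-3.14, 0.03, 0.014]
wrist_force: [-1.1, 0.5, -0.1]
finger_gap: 35.4
grip_force: 0.0
```

Run:
```python
from h import *
bars("wrist",28,38,(490,646),(-180,-105)); go([566,-135,-12],-np.pi/2-.02); print(env.state()["t"])
```

```text
blob c=(569.5,-134.6) size 100x20 yaw -0.024 ztop 33.2 px [304 158  42 186]
blob c=(494.3,-135.1) size 60x3 yaw 1.557 ztop 33.3 px [274 377 107  13]
tcp [ 562.3 -133.2   37.5] yaw of y -1.59 shift cm [0.4  0.17 4.95]
roll 0.001 j7 -1.43
23.5
```

>>> drive_tool(
  rows=[
    [0.7,0.15,2,0,165],
    [0.7,0.15,3.6,0,165],
    [0.7,0.15,4.5,0,165],
    [0.7,0.15,4.8,0,165],
    [0.7,0.15,4.8,0,165],
  ],
)

```text
t: 24.0
tool_pos: [571.6, -135.4, -7.9]
ee_rot: [3.141, -0.03, 0.0]
wrist_force: [-0.9, -0.1, 0.9]
finger_gap: 30.1
grip_force: 0.0
```

>>> drive_tool(
  rows=[
    [0,0,0,0,255],
    [0,0,0,0,255],
    [0,0,0,0,255],
    [0,0,0,0,255],
    [0,0,-2,0,255],
    [0,0,-6,0,255],
    [0,0,-11,0,255],
    [0,0,-16,0,255],
    [0,0,-16,0,255],
  ],
)

```text
t: 24.9
tool_pos: [576.7, -136.6, 158.9]
ee_rot: [3.139, -0.031, 0.021]
wrist_force: [1.0, 0.2, -0.6]
finger_gap: 9.7
grip_force: 58.7
```

Run:
```python
from h import *
s=env.state(); print(s["finger_gap"],s["grip_force"],s["t"]); 
go([553,275,150],-np.pi/2+.091)
```

```text
9.736684325161319 58.701801896095276 24.9
tcp [ 576.7 -136.6  158.9] yaw of y -1.59 shift cm [ -3.18 -41.1    0.74]
roll -0.111 j7 -1.42
```

>>> drive_tool(
  rows=[
    [-0.2,-3,0,0,255],
    [-0.5,-8,0,-0.02,255],
    [-1,-13,0,-0.04,255],
    [-1.5,-18,0,-0.06,255],
    [-2,-23,0,-0.08,255],
    [-2.5,-28,0,-0.11,255],
    [-3,-33,0,-0.11,255],
    [-3.1,-37,1,-0.11,255],
    [-3.1,-39.5,4,-0.11,255],
    [-3.1,-40,7,-0.11,255],
  ],
)

```text
t: 25.9
tool_pos: [547.3, 271.1, 80.9]
ee_rot: [-3.134, -0.152, -0.002]
wrist_force: [-0.9, -1.3, -1.4]
finger_gap: 10.0
grip_force: 58.8
```

>>> drive_tool(
  rows=[
    [0,0,0,0,255],
    [0,0,0,0,255],
  ],
)

```text
t: 26.1
tool_pos: [547.8, 263.9, 81.3]
ee_rot: [3.137, 0.141, -0.003]
wrist_force: [0.6, -0.6, 0.0]
finger_gap: 10.0
grip_force: 58.7
```

Run:
```python
from h import *
s=env.state(); print(s["finger_gap"],s["grip_force"],s["t"])
im,W=cloud("wrist"); D=W[...,:2]-(553.3,275.5); c,s=np.cos(.091),np.sin(.091); u=D@[c,s]; v=D@[-s,c]; z=W[...,2]
m=(z>80)&(z<145)&(abs(v+10)<25)&(u>20)&(u<80); print(m.sum(), np.percentile(u[m],[2,98]),np.percentile(v[m],[2,50,98]),np.median(z[m]))
go([554,265.5,-10],-np.pi/2+.091)
```

```text
10.047476434521915 58.7277352809906 26.1
3085 [20.45772521 40.95593511] [-20.2651743  -10.87704742  -1.28042608] 121.36599997041704
tcp [549.  263.9  82.5] yaw of y -1.482 shift cm [ 0.5  -0.12  9.25]
roll -0.002 j7 -2.01
```

>>> drive_tool(
  rows=[
    [0.9,0,3,0,255],
    [0.9,0,6,0,255],
    [0.9,0,8,0,255],
    [0.9,0,8.8,0,255],
    [0.9,0,8.9,0,255],
    [0.9,0,8.9,0,255],
  ],
)

```text
t: 26.75
tool_pos: [558.6, 266.0, -5.7]
ee_rot: [-3.138, -0.141, -0.004]
wrist_force: [-0.5, -0.1, -0.6]
finger_gap: 9.9
grip_force: 58.8
```

>>> drive_tool(
  rows=[
    [0,0,0.1,0,255],
    [0,0,0.1,0,210],
    [0,0,0.1,0,190],
    [0,0,0.1,0,180],
    [0,0,0.1,0,180],
    [0,0,-3,0,180],
    [0,0,-8,0,180],
    [0,0,-13,0,180],
    [0,0,-18,0,180],
    [-3,0,-20,0,255],
  ],
)

```text
t: 27.75
tool_pos: [533.3, 264.3, 198.2]
ee_rot: [-3.134, -0.138, -0.018]
wrist_force: [0.1, 0.2, 0.6]
finger_gap: 12.1
grip_force: 0.0
```

Run:
```python
from h import *
im,W=onbed("wrist"); cv2.imwrite("pics/w11.png",im); s=env.state(); print(s["t"],s["finger_gap"])
im,W=onbed("side"); cv2.imwrite("pics/s2.png",cv2.resize(im[120:440,120:460],None,fx=2,fy=2)[:600]); bars("top",28,38)
```

```text
bar u,v [ -1. -10.] size 104 11 ang -0.179 z nan
bar u,v [nan nan] size 0 0 ang -1.571 z nan
27.8 3.962809274834723
bar u,v [ -5.2 -11.9] size 107 16 ang -0.135 z nan
bar u,v [-8.2 40. ] size 107 19 ang -0.113 z nan
```

View pics/w11.png

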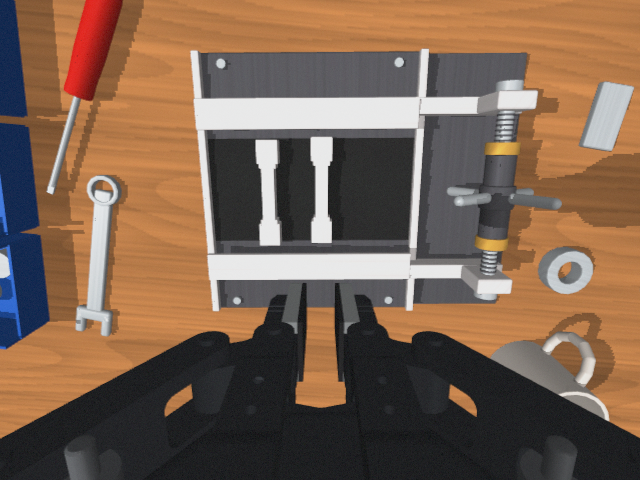

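Both bars lie straight between the lips, at px (268,190) and (321,190). Next is the spoke angle.

```bash
cat >> h.py <<'E'
def spokes(cams=("wrist","side"),yaw=.091,c0=(553.3,275.5)):
    "spoke angles from vertical towards -y (deg)"
    for cam in cams:
        im,W=cloud(cam); c,s=np.cos(yaw),np.sin(yaw); D=W[...,:2]-c0; u=D@[c,s]; v=D@[-s,c]+160; z=W[...,2]-62
        r=np.hypot(v,z); m=(abs(u)<9)&(r>24)&(r<60); a=np.degrees(np.arctan2(-v[m],z[m]))
        h,e=np.histogram(a,np.arange(-180,181,10)); k=[(int(e[i]),int(h[i])) for i in range(36) if h[i]>4]; print(cam,k)
        if m.sum(): # best angle modulo 90
            d=np.array([np.mean(np.exp(-(r[m]*np.sin(np.radians(((a-t+45)%90)-45))/5)**2)) for t in range(90)]); print(" best mod 90:",d.argmax(),d.max().round(2),"u med",np.median(u[m]).round(1),"rmax",np.percentile(r[m],98).round(0))
E
python3 - <<'E'
from h import *
spokes(("wrist","side","top"))
E
```

```text
wrist [(-180, 69), (-170, 66), (-160, 7), (-150, 173), (-140, 19), (-70, 21), (-60, 299), (10, 8), (20, 433), (30, 31), (110, 75), (120, 10), (170, 68)]
 best mod 90: 30 0.56 u med 2.3 rmax 59.0
side [(-180, 26), (-170, 16), (-160, 7), (-150, 30), (-140, 13), (-70, 5), (-60, 34), (10, 5), (20, 38), (30, 8), (110, 15), (120, 5), (160, 21), (170, 29)]
 best mod 90: 32 0.4 u med -1.4 rmax 60.0
top [(-150, 5), (-60, 25), (-50, 6), (20, 18), (110, 24), (150, 11), (160, 15)]
 best mod 90: 28 0.44 u med 0.1 rmax 60.0
```

Run:
```python
from h import *
go([566.7,128.2,130],.091)
```

```text
tcp [527.4 262.8 191.8] yaw of y -1.48 shift cm [ 2.71 13.75  6.19]
roll 1.57 j7 -2.01
```

>>> drive_tool(
  rows=[
    [1,4,0,-0.15,255],
    [2,8,0,-0.3,255],
    [2.7,12,0,-0.45,255],
    [2.7,13.7,0,-0.6,255],
    [2.7,13.7,0,-0.75,255],
    [2.7,13.7,0,-0.9,255],
    [2.7,13.7,2,-1.05,255],
    [2.7,13.7,4,-1.2,255],
    [2.7,13.7,6,-1.35,255],
    [2.7,13.7,6.2,-1.5,255],
  ],
)

```text
t: 29.05
tool_pos: [564.6, 128.0, 126.6]
ee_rot: [-2.19, -2.247, 0.009]
wrist_force: [0.8, -1.0, -0.1]
finger_gap: 0.3
grip_force: 0.0
```

>>> drive_tool(
  rows=[
    [0,0,0,-0.07,255],
    [0,0,0,-0.07,255],
  ],
)

```text
t: 29.25
tool_pos: [566.3, 128.7, 128.9]
ee_rot: [-2.119, -2.316, 0.003]
wrist_force: [-0.2, 0.6, 0.1]
finger_gap: -0.2
grip_force: 0.0
```

```bash
cat >> h.py <<'E'
def sl():
    "TCP in sleeve frame: u,v,w(true tip height over axis)"
    s=env.state(); d=s["tool_pos"][:2]-np.array([553.3,275.5]); c,n=np.cos(.091),np.sin(.091)
    print("t",s["t"],"u %.1f v %.1f w %.1f"%(d@[c,n],d@[-n,c]+160,s["tool_pos"][2]+39-62),"F",s["wrist_force"].round(1),"j7",s["joint_pos"][6].round(2))
E
python3 - <<'E'
from h import *
sl(); spokes(("wrist",)); go([567,128,130],.091)
E
```

```text
t 29.25 u -0.4 v 12.6 w 105.9 F [-0.2  0.6  0.1] j7 -0.52
wrist [(-180, 77), (-170, 72), (-70, 20), (-60, 501), (-50, 5)]
 best mod 90: 34 0.7 u med 0.6 rmax 59.0
tcp [566.5 128.7 129.3] yaw of y 0.087 shift cm [-0.08  0.04 -0.07]
roll -0.004 j7 -0.52
```

>>> drive_tool(
  rows=[
    [0,0,4,0,255],
    [0,0,7,0,255],
    [-1.7,0,7.1,0,255],
    [-2.3,0,7.4,0,255],
    [-2.8,0,7.8,0,255],
    [-3.2,0,8.2,0,255],
    [-3.3,0,8.2,0,255],
    [-2.9,0,4,0,255],
    [1,0,3.5,0,255],
    [5,0,3.5,0,255],
  ],
)

```text
t: 30.3
tool_pos: [565.2, 177.6, 98.0]
ee_rot: [2.122, 2.31, 0.005]
wrist_force: [0.4, 0.4, 0.4]
finger_gap: -0.2
grip_force: 0.0
```

>>> drive_tool(
  rows=[
    [0,0,0,0,255],
  ],
)

```text
t: 30.4
tool_pos: [562.4, 186.6, 97.5]
ee_rot: [-2.11, -2.326, -0.01]
wrist_force: [0.2, -0.4, 0.0]
finger_gap: 0.1
grip_force: 0.0
```

Run:
```python
from h import *
sl(); spokes(("wrist","side","top"))
```

```text
t 30.4 u 0.9 v 70.6 w 74.5 F [ 0.2 -0.4  0. ] j7 -0.63
wrist [(-120, 37), (40, 8), (50, 101)]
 best mod 90: 54 0.73 u med 1.6 rmax 52.0
side [(-180, 29), (-170, 23), (-160, 9), (-130, 5), (-120, 37), (-110, 11), (-40, 17), (-30, 14), (50, 35), (60, 7), (160, 21), (170, 29)]
 best mod 90: 60 0.35 u med -1.1 rmax 60.0
top [(-120, 9), (-110, 6), (-30, 22), (50, 26), (140, 6), (150, 12), (160, 7)]
 best mod 90: 63 0.49 u med -0.2 rmax 59.0
```

>>> drive_tool(
  rows=[
    [0,0,2,0,255],
    [0,0,4.3,0,255],
    [-3,0,3.8,0,255],
    [-4.7,0,3.5,0,255],
    [-6,0,3.4,0,255],
    [-7.3,0,3.9,0,255],
    [-8,0,4.5,0,255],
    [-8.3,0,4.7,0,255],
    [-7.8,0,0.5,0,255],
    [-4,0,-0.3,0,255],
  ],
)

```text
t: 31.55
tool_pos: [569.3, 132.1, 101.0]
ee_rot: [2.126, 2.304, -0.002]
wrist_force: [1.2, -0.1, 0.7]
finger_gap: 0.2
grip_force: 0.0
```

Run:
```python
from h import *
sl(); spokes(("side","top")); onbed("top")
```

```text
t 31.55 u 2.9 v 15.8 w 78.0 F [ 1.2 -0.1  0.7] j7 -0.57
side [(-180, 24), (-170, 27), (-160, 5), (-120, 37), (-110, 14), (-40, 16), (-30, 20), (50, 37), (60, 10), (160, 20), (170, 29)]
 best mod 90: 62 0.37 u med -1.0 rmax 60.0
top [(50, 24), (60, 5), (140, 6), (150, 7)]
 best mod 90: 57 0.68 u med 0.7 rmax 59.0
bar u,v [25.  38.4] size 45 13 ang -0.15 z 30.1
bar u,v [-44.9 -59.7] size 127 24 ang 1.121 z nan
bar u,v [-31.4  38.3] size 46 16 ang 0.024 z 31.4
```

>>> drive_tool(
  rows=[
    [4,0,0.3,0,255],
    [4,0,4.6,0,255],
    [1,0,4.1,0,255],
    [-0.7,0,3.8,0,255],
    [-2,0,3.7,0,255],
    [-3.3,0,4.2,0,255],
    [-4,0,4.8,0,255],
    [-4.3,0,5,0,255],
    [-3.8,0,0.8,0,255],
    [0,0,0,0,255],
  ],
)

```text
t: 32.7
tool_pos: [569.4, 132.1, 101.1]
ee_rot: [2.126, 2.304, -0.002]
wrist_force: [1.6, 0.8, 1.1]
finger_gap: 0.4
grip_force: 0.0
```

Run:
```python
from h import *
sl(); spokes(("side",)); lips("side",c0=(553.3,275.5))
```

```text
t 32.7 u 3.0 v 15.8 w 78.1 F [1.6 0.8 1.1] j7 -0.57
side [(-180, 26), (-170, 27), (-120, 36), (-110, 15), (-40, 16), (-30, 19), (50, 35), (60, 11), (160, 23), (170, 29)]
 best mod 90: 62 0.38 u med -0.8 rmax 59.0
lip 1 u at v=0 51.4 slope -0.003 9
lip -1 u at v=0 -52.6 slope -0.002 9
rail 1 [ 99.6 102.6 106.1] 147
rail -1 [-103.8  -99.6  -96.6] 104
spokes u [-35.1  -2.4  35.3] v [-198.1 -151.  -124.8] 499
```

>>> drive_tool(
  rows=[
    [4,0,0.3,0,255],
    [4,0,4.6,0,255],
    [1,0,4.1,0,255],
    [-0.7,0,3.8,0,255],
    [-2,0,3.7,0,255],
    [-3.3,0,4.2,0,255],
    [-4,0,4.8,0,255],
    [-4.3,0,5,0,255],
    [-3.8,0,0.8,0,255],
    [0,0,0,0,255],
  ],
)

```text
t: 33.8
tool_pos: [569.5, 132.3, 101.2]
ee_rot: [2.125, 2.304, -0.001]
wrist_force: [0.7, 0.2, 0.3]
finger_gap: -0.1
grip_force: 0.0
```

Run:
```python
from h import *
sl(); im,W=onbed("side"); lips("side",c0=(553.3,275.5)); cv2.imwrite("pics/s3.png",cv2.resize(im[200:440,130:370],None,fx=2.5,fy=2.5))
```

```text
t 33.8 u 3.1 v 15.9 w 78.2 F [0.7 0.2 0.3] j7 -0.58
bar u,v [-3.4 -9.7] size 101 25 ang -0.069 z nan
bar u,v [-4.4 40.5] size 98 26 ang -0.039 z 30.7
lip 1 u at v=0 48.9 slope -0.005 9
lip -1 u at v=0 -50.5 slope -0.002 9
rail 1 [ 99.4 102.8 106.2] 139
rail -1 [-103.7 -100.2  -96.5] 106
spokes u [-35.9  -2.4  34.3] v [-197.1 -151.2 -127.7] 489
```

View pics/s3.png

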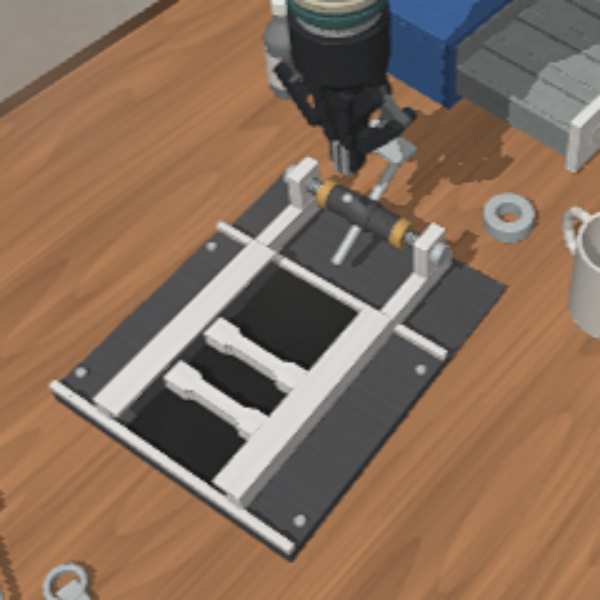

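The two bars at (255,350) and (215,395) lie flat between the closing jaws, and the drawer is empty. I'll keep turning.

>>> drive_tool(
  rows=[
    [4,0,0.3,0,255],
    [4,0,4.6,0,255],
    [1,0,4.1,0,255],
    [-0.7,0,3.8,0,255],
    [-2,0,3.7,0,255],
    [-3.3,0,4.2,0,255],
    [-4,0,4.8,0,255],
    [-4.3,0,5,0,255],
    [-3.8,0,0.8,0,255],
    [0,0,0,0,255],
  ],
)

```text
t: 34.9
tool_pos: [569.5, 132.3, 101.2]
ee_rot: [2.125, 2.304, -0.001]
wrist_force: [1.5, 0.5, -0.1]
finger_gap: 0.1
grip_force: 0.0
```

>>> drive_tool(
  rows=[
    [4,0,0.3,0,255],
    [4,0,4.6,0,255],
    [1,0,4.1,0,255],
    [-0.7,0,3.8,0,255],
    [-2,0,3.7,0,255],
    [-3.3,0,4.2,0,255],
    [-4,0,4.8,0,255],
    [-4.3,0,5,0,255],
    [-3.8,0,0.8,0,255],
    [0,0,0,0,255],
  ],
)

```text
t: 35.9
tool_pos: [569.5, 132.2, 101.1]
ee_rot: [2.125, 2.304, -0.001]
wrist_force: [2.2, -0.4, 0.2]
finger_gap: -0.1
grip_force: 0.0
```

>>> drive_tool(
  rows=[
    [4,0,0.3,0,255],
    [4,0,4.6,0,255],
    [1,0,4.1,0,255],
    [-0.7,0,3.8,0,255],
    [-2,0,3.7,0,255],
    [-3.3,0,4.2,0,255],
    [-4,0,4.8,0,255],
    [-4.3,0,5,0,255],
    [-3.8,0,0.8,0,255],
    [0,0,0,0,255],
  ],
)

```text
t: 36.9
tool_pos: [569.5, 132.3, 101.2]
ee_rot: [2.125, 2.304, -0.001]
wrist_force: [1.8, 1.2, 0.2]
finger_gap: 0.1
grip_force: 0.0
```

Run:
```python
from h import *
sl(); spokes(("side","top")); lips("side",c0=(553.3,275.5))
```

```text
t 36.9 u 3.1 v 15.9 w 78.2 F [1.8 1.2 0.2] j7 -0.59
side [(-180, 25), (-170, 23), (-160, 8), (-120, 40), (-110, 12), (-40, 15), (-30, 17), (50, 38), (60, 9), (160, 19), (170, 24)]
 best mod 90: 61 0.38 u med -1.3 rmax 60.0
top [(50, 24), (60, 5), (140, 6)]
 best mod 90: 57 0.78 u med 1.0 rmax 57.0
lip 1 u at v=0 42.1 slope -0.000 9
lip -1 u at v=0 -43.4 slope -0.003 9
rail 1 [ 99.5 102.9 106. ] 145
rail -1 [-104.3  -99.7  -96.3] 99
spokes u [-35.5  -2.5  35. ] v [-196.7 -151.2 -125.6] 497
```

>>> drive_tool(
  rows=[
    [4,0,0.3,0,255],
    [4,0,4.6,0,255],
    [1,0,4.1,0,255],
    [-0.7,0,3.8,0,255],
    [-2,0,3.7,0,255],
    [-3.3,0,4.2,0,255],
    [-4,0,4.8,0,255],
    [-4.4,0,5.1,0,255],
    [-4.6,0,5.1,0,255],
    [-4.6,0,5.1,0,255],
  ],
)

```text
t: 38.05
tool_pos: [569.9, 97.9, 49.5]
ee_rot: [-2.115, -2.32, -0.008]
wrist_force: [-5.4, 8.3, 13.2]
finger_gap: 0.0
grip_force: 8.1
```

>>> drive_tool(
  rows=[
    [0.2,0,0,0,255],
    [0.5,0,-4,0,255],
    [0.5,0,-9,0,255],
    [0.5,0,-13,0,255],
    [0.5,0,-13,0,255],
  ],
)

```text
t: 38.55
tool_pos: [573.9, 98.2, 183.5]
ee_rot: [2.115, 2.312, 0.012]
wrist_force: [0.3, 0.8, 0.2]
finger_gap: -0.5
grip_force: 0.0
```

Run:
```python
from h import *
sl(); spokes(("side","top")); lips("side",c0=(553.3,275.5)); onbed("side"); go([440,-229,170],.091)
im,W=cloud("top"); P=W.reshape(-1,3); m=(abs(P[:,2]-75)<4)&(P[:,0]<520)&(P[:,0]>440)&(abs(P[:,1]+230)<130);print(m.sum(),np.median(P[m],0))
```

```text
t 38.55 u 4.4 v -18.5 w 160.5 F [0.3 0.8 0.2] j7 -0.47
side [(-180, 26), (-170, 23), (-160, 6), (-130, 18), (-120, 35), (-40, 25), (-30, 5), (40, 14), (50, 33), (160, 23), (170, 25)]
 best mod 90: 57 0.38 u med -1.2 rmax 60.0
top []
lip 1 u at v=0 39.8 slope -0.003 9
lip -1 u at v=0 -41.0 slope 0.001 9
rail 1 [ 99.3 102.9 106. ] 147
rail -1 [-103.7  -99.2  -96.6] 91
spokes u [-35.6  -2.1  35.5] v [-195.6 -152.2 -130.6] 500
bar u,v [-2.6 -9.4] size 85 15 ang -0.207 z nan
bar u,v [-1.5 41.9] size 85 26 ang -0.082 z nan
tcp [568.8  96.9 176.6] yaw of y 0.089 shift cm [-31.31 -15.73   0.75]
roll -0.002 j7 -0.47
402 [ 482.598264   -228.11496683   75.84172677]
```

The turnbuckle is at its stop (lips 81 mm apart) and the bars are clamped. Now I'll close the drawer.

>>> drive_tool(
  rows=[
    [-4,-1.6,0,0.02,255],
    [-8.5,-3.5,0,0.04,255],
    [-13,-5,0,0.06,255],
    [-17.5,-7,0,0.08,255],
    [-22,-9,0,0.08,255],
    [-26.5,-10.5,0,0.08,255],
    [-31,-12.5,0,0.08,255],
    [-35.5,-14.2,0,0.08,255],
    [-38.5,-15.5,0,0.08,255],
    [-40.2,-16,0,0.08,255],
  ],
)

```text
t: 39.8
tool_pos: [442.9, -320.2, 175.9]
ee_rot: [-2.214, -2.225, 0.004]
wrist_force: [-0.4, 0.4, -0.4]
finger_gap: 0.3
grip_force: 0.0
```

>>> drive_tool(
  rows=[
    [0,0,0,0,255],
    [0,0,0,0,255],
  ],
)

```text
t: 40.0
tool_pos: [445.8, -315.4, 176.7]
ee_rot: [-2.209, -2.231, -0.001]
wrist_force: [0.8, 1.3, -0.7]
finger_gap: 0.2
grip_force: 0.0
```

Run:
```python
from h import *
go([445,-318,15],.008)
im,W=cloud("wrist"); P=W.reshape(-1,3); m=(abs(P[:,2]-75)<4)&(P[:,0]<520)&(P[:,0]>440)&(abs(P[:,1]+280)<80);print(m.sum(),np.percentile(P[m][:,0],[2,50,98]))
```

```text
tcp [ 445.8 -315.4  176.7] yaw of y 0.01 shift cm [-0.29 -0.06 16.17]
roll 0.002 j7 0.24
3455 [476.10644282 481.73412439 487.68232895]
```

>>> drive_tool(
  rows=[
    [0,0,4.5,0,255],
    [0,0,9,0,255],
    [0,0,13,0,255],
    [0,0,16,0,255],
    [0,1,16,0,255],
    [0,3.5,16,0,255],
    [0,6,16,0,255],
    [0,8.5,16,0,255],
    [0,11,16,0,255],
    [0,13,16,0,255],
  ],
)

```text
t: 41.05
tool_pos: [578.7, -313.9, 19.8]
ee_rot: [2.208, 2.234, 0.001]
wrist_force: [-2.2, -1.6, -1.1]
finger_gap: -0.0
grip_force: 1.1
```

>>> drive_tool(
  rows=[
    [0,1.5,0,0,255],
    [0,2.8,0,0,255],
    [0,3.8,0,0,255],
    [0,4.5,0,0,255],
    [0,4.8,0,0,255],
    [0,4.8,0,0,255],
  ],
)

```text
t: 41.65
tool_pos: [614.3, -313.7, 19.2]
ee_rot: [-2.2, -2.221, 0.021]
wrist_force: [-23.4, 3.7, 18.5]
finger_gap: 0.0
grip_force: 12.1
```

Shut against the stop. I'll back off, lift away and check.

>>> drive_tool(
  rows=[
    [0,-3,0,0,255],
    [0,-6,0,0,255],
    [0,-7,-4,0,255],
    [0,-7,-9,0,255],
    [0,-7,-14,0,255],
    [0,-7,-19,0,255],
    [0,-7,-19,0,255],
    [0,-7,-19,0,255],
  ],
)

```text
t: 42.45
tool_pos: [556.1, -314.6, 210.8]
ee_rot: [2.205, 2.231, 0.003]
wrist_force: [-0.8, -0.1, -0.3]
finger_gap: -0.2
grip_force: 0.0
```

Run:
```python
from h import *
im,W=cloud("wrist"); P=W.reshape(-1,3); m=(abs(P[:,2]-75)<4)&(P[:,0]<660)&(P[:,0]>560)&(abs(P[:,1]+260)<100);print("panel",m.sum(),np.percentile(P[m][:,0],[2,50,98]))
im,W,u,v=lips("top",c0=(553.3,275.5)); onbed("top"); cv2.imwrite("pics/t9.png",cv2.resize(im[140:350,110:510],None,fx=2,fy=2))
```

```text
panel 1274 [628.68377138 630.31559732 632.41183634]
lip 1 u at v=0 42.1 slope 0.000 9
lip -1 u at v=0 -39.9 slope -0.002 9
rail 1 [ 97. 101. 105.] 63
rail -1 [-104.2 -101.2  -97.4] 57
spokes u [-34.5   0.5  35.5] v [-196.6 -160.8 -134.1] 341
bar u,v [ 12.8 -13.3] size 51 15 ang 0.07 z 30.5
bar u,v [-1.  38.4] size 81 19 ang 0.056 z 30.3
```

View pics/t9.png

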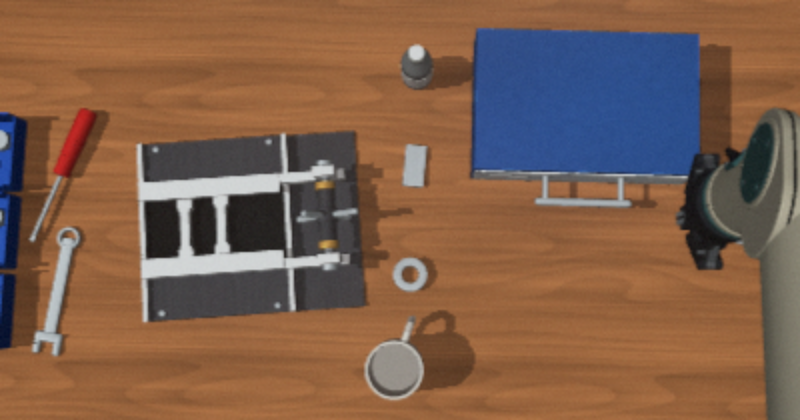

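The view shows the drawer shut and both bars under the lips at px (185,228) and (221,225). The bystanders have not moved. The spokes sit at about 57° mod 90°, which matches a turn of about 12 rad.

```bash
python3 -c "
from bench import env
print(env.hand_in())"
```

```text
the job is handed in; nothing more can be done
None
```

The job is handed in, but no verdict came back: by my measurements both bars found in the drawer are clamped under the lips, the turnbuckle is at its stop (about 12 rad), and the empty drawer is shut with the bystanders where they were.

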